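# Put the bakery wash-up back in its place

### The arm

A 6-joint arm with a two-finger parallel gripper is mounted at the origin on the work surface. World frame = base frame: x ahead of the robot, y to its left, z up, the work surface at z = 0. Lengths are in m, angles in rad, forces in N, time in s.
With the tool pointing down it reaches from about 0.35 to 0.975 m from the base axis. Payload 4.9 kg.
Tool frame: the origin (TCP) lies midway between the tips of the shut fingers; the grasp point (between the pads) lies behind it (manip.grasp_offset is the y of the grasp point in the tool frame, in m); y points along the fingers, z is the direction in which the jaws open and shut, and the axes are right-handed (so a half turn about y gives the same grasp; the last joint's range is limited). The gripper opens to 85 mm and grips with 20 to 120 N. Pads are 22 mm wide; open, the fingers measure 114 mm over their backs; the gripper's body (76 mm by 85 mm) begins 54 mm behind the grasp point. The pads swing forward as they close: fully open they stand 13 mm farther back than shut.
Start: joints at [-1.393, 0.053, 1.613, -0, 1.476, -0.119], TCP at [0.183, -0.598, 0.231] pointing down, gripper open.
Joint ranges: [-3.01, 3.01], [-1.01, 2.22], [0.06, 2.58], [-1.02, 4.17], [0.09, 2.62], [-3.14, 3.14]. Speed limits (rad/s): [2.57, 2.57, 3.14, 3.14, 3.14, 3.14].

### API

Orientations are given as a unit quaternion [w, x, y, z].
In Python, from plant import manip gives the robot as it stands. The module is installed in compiled form; this text tells all that it offers.
- The arm moves only by the shell command python3 -m jog 'ROWS'. ROWS is a JSON object of lists of equal length, an entry for each row: "offset": the shift along the world's x, y, z in units of 50 mm (1.0 is 50 mm), a list of three; "angular": the turn, a rotation vector about the world's x, y, z in units of 6 degrees (1.0 is 6 degrees), a list of three; "jaw": the finger opening in mm, from 0 to 85.4. In form: {"offset": [[tx, ty, tz], ...], "angular": [[ax, ay, az], ...], "jaw": [jaw, ...]}. A call has 1 to 12 rows; each row shifts and turns the commanded pose from where the row before left it; what a row does not reach is not made up. A row lasts 1/10 s, in which the tool goes at most 50 mm and 8.59 degrees, less where a joint would pass 70% of its speed; a pose out of reach is approached as far as the arm can. A call is refused whole if a number of a shift passes 1 or a number of a turn 1, either way. A call with a gripper value outside its range is refused whole. The fingers move at their own pace and stop on an object; the grip force is fixed at half the most. Time passes only in rows, so rows that do not move let the fingers close. It gives the time, the measured TCP pose, the force and the opening at its end, in the units of the state.
- manip.state(): the state, without advancing time (a new reading comes with each control period).
- manip.grab_frame(name): name is "side" or "top"; returns the picture (400x640x3 uint8, blue, green, red); there is no depth.
- manip.camera_model(name): a dict with "fx", "fy", "cx", "cy" (pixels), "rvec" (rotation vector, rad) and "tvec" (3), from world to camera coordinates, as OpenCV has them. Camera axes: x right, y down, z forward; pixel columns grow to the right and rows downward; lengths in m; the calibration is good to about 2 mm. A picture is of the moment at which its call begins. camera_model takes no time and is no camera call.
- manip.job_done(): hands the job in, once; it reports no verdict.
The state is a dict: "time": time; "joint_pos": joint angles; "joint_vel": joint speeds; "joint_efforts": joint torques, N m; "tool_pos": TCP position; "tool_rot": TCP orientation; "contact_force": force on the tool from outside, world axes, zero at the start; "ft_torque": the same for the moment, N m; "gripper_width": opening from 0.0 (shut) to 1.0 (fully open).
Only numpy, scipy, OpenCV 4.12 (cv2) and the standard library are available. Lean on these libraries where they do the work, as an engineer would, in place of code of your own. Each camera call takes 0.05 s, during which the arm holds its last target.

### The job

Set the baking bench up again: work both bottles free from under the plates in the corners of the steel tub and stand them upright on the marble slab, and stand every wooden paddle in the white caddy, handle end down. Leave the tin in the tub, the dough scraper and the timer where they are.

Things in the scene. Friction and masses are not known exactly. Their poses are not given: they have to be found in the camera images.
- bottle0: square amber glass bottle: body 70 x 70 mm square, 85 mm long, then a 12 mm round shoulder (48 mm across) and a straight round neck 20 mm across and 51 mm long with a black top; 148 mm in all, about 350 g. Origin: in the middle of the neck, on its axis, 120 mm from the base. x axis: from base to neck. Starts lying in the left far corner of the tub (seen from the robot), neck to the robot.
- bottle1: square amber glass bottle: body 70 x 70 mm square, 85 mm long, then a 12 mm round shoulder (48 mm across) and a straight round neck 20 mm across and 51 mm long with a black top; 148 mm in all, about 350 g. Origin: in the middle of the neck, on its axis, 120 mm from the base. x axis: from base to neck. Starts lying in the right far corner of the tub (seen from the robot), neck to the robot.
- paddle0: plain wooden stirring paddle, 170 mm long, 50 g: straight handle 115 mm long, 20 mm wide and 18 mm thick, then a flat blade 55 mm long, 36 mm wide and 10 mm thick. Origin: centre of the handle's end face. x axis: from handle end to blade tip; z axis: across its thickness. One of 2 to 4 (None if absent). Starts lying flat, blade away from the robot.
- paddle1: plain wooden stirring paddle, 170 mm long, 50 g: straight handle 115 mm long, 20 mm wide and 18 mm thick, then a flat blade 55 mm long, 36 mm wide and 10 mm thick. Origin: centre of the handle's end face. x axis: from handle end to blade tip; z axis: across its thickness. One of 2 to 4 (None if absent). Starts lying flat, blade away from the robot.
- paddle2: plain wooden stirring paddle, 170 mm long, 50 g: straight handle 115 mm long, 20 mm wide and 18 mm thick, then a flat blade 55 mm long, 36 mm wide and 10 mm thick. Origin: centre of the handle's end face. x axis: from handle end to blade tip; z axis: across its thickness. One of 2 to 4 (None if absent). Starts lying flat, blade away from the robot.
- paddle3: plain wooden stirring paddle, 170 mm long, 50 g: straight handle 115 mm long, 20 mm wide and 18 mm thick, then a flat blade 55 mm long, 36 mm wide and 10 mm thick. Origin: centre of the handle's end face. x axis: from handle end to blade tip; z axis: across its thickness. One of 2 to 4 (None if absent). Starts lying flat, blade away from the robot.
- tub: fixed open steel tub, inside 290 (x) x 250 (y) mm; floor and walls 4 mm thick. Far (+x) wall 84 mm high, side walls 84 mm for the last 50 mm and 56 mm before that, near wall 26 mm. In each far corner a flat plate 50 x 50 x 4 mm, flush with the rim, overhangs the bottle's base (underside 76 mm above the tub floor): draw it out before lifting. Origin: centre of its underside; x points to the far wall
- slab: fixed marble slab, 220 (x) x 100 (y) x 15 mm high, where the bottles are to stand. Origin: centre of its underside
- caddy: fixed white plastic utensil caddy, open at the top, 116 x 116 mm, 85 mm high, walls, floor and the two crossing dividers 4 mm thick: four square cells, each 52 mm wide, their centres 28 mm from the middle in x and y. Origin: centre of its underside
- tin: bystander: small aluminium tin, 42 mm across, 55 mm high, standing in the tub by the far wall between the bottles. Origin: centre of its underside
- scraper: bystander: dough scraper lying on the bench, about 95 x 115 mm, 20 mm high. Origin: under its middle
- timer: bystander: round white kitchen timer, 66 mm across, 61 mm high. Origin: centre of its underside
Mind the look-alikes: they are no part of the job. Leave any pink look-alike of the bottle1 alone.

How it is judged:
At the end, for the whole second after the job is handed in: Both bottles stand upright (0.12 rad) on the slab, within 90 mm of its centre lengthwise and 40 mm across; every paddle present stands in a cell of the caddy blade up (leaning at most 0.75 rad), handle end inside and under 35 mm above the bench; all at rest (angle between each of bottle0, bottle1's own x axis and vertical below 0.12 rad and x of bottle0 in the frame of slab between -0.09 and 0.09 m and y of bottle0 in the frame of slab between -0.04 and 0.04 m and z of bottle0 in the frame of slab between 0.129 and 0.142 m and linear speed of each of bottle0, bottle1, paddle0, paddle1, paddle2, paddle3 below 0.03 m/s and x of bottle1 in the frame of slab between -0.09 and 0.09 m and y of bottle1 in the frame of slab between -0.04 and 0.04 m and z of bottle1 in the frame of slab between 0.129 and 0.142 m and angle between each of paddle0, paddle1, paddle2, paddle3's own x axis and vertical below 0.75 rad and x of paddle0 in the frame of caddy between -0.058 and 0.058 m and y of paddle0 in the frame of caddy between -0.058 and 0.058 m and z of each of paddle0, paddle1, paddle2, paddle3 in the frame of caddy below 0.035 m and x of paddle1 in the frame of caddy between -0.058 and 0.058 m and y of paddle1 in the frame of caddy between -0.058 and 0.058 m and x of paddle2 in the frame of caddy between -0.058 and 0.058 m and y of paddle2 in the frame of caddy between -0.058 and 0.058 m and x of paddle3 in the frame of caddy between -0.058 and 0.058 m and y of paddle3 in the frame of caddy between -0.058 and 0.058 m); the robot touches nothing.
It fails at once if the tin is pushed more than 50 mm from its place (distance of tin from where it was at the start of the episode above 0.05 m).
It fails at once if the scraper is pushed more than 50 mm from its place (distance of scraper from where it was at the start of the episode above 0.05 m).
It fails at once if the timer is pushed more than 50 mm from its place (distance of timer from where it was at the start of the episode above 0.05 m).
Of paddle0, paddle1, paddle2, paddle3 only 2 to 4 are there at a start; the rules pass over those that are not, and their reading is None.
At some moment in a run one of bottle0, bottle1, paddle0, paddle1, paddle2, paddle3 may be knocked a few centimetres aside while the robot is not near it.
Once in a run the grip may slacken for a moment while it holds something.
It also fails if it takes over 210 s, if anything falls off the work surface, if the arm or the gripper's body presses on something with over 40 N, if the wrist force passes 120 N, or if a joint passes its speed limit or range.

## Working session

There is one attempt and no reset: what is moved stays moved. The work goes in short steps, Python scripts to look and compute and a shell command to move; the robot and the scene stay as the last step left them, time stands still between calls to the robot, and variables do not carry over. Pictures are saved under pics/ and viewed, and the job is handed in when it is done.

```bash
mkdir -p pics; ls; python3 - <<'E'
from plant import manip
import cv2
s=manip.state();print(s); print(manip.grasp_offset)
for n in("side","top"):
    cv2.imwrite(f"pics/{n}0.png",manip.grab_frame(n)); print(manip.camera_model(n))
E
```

```text
pics
{'time': 0.0, 'joint_pos': array([-1.39303017e+00,  5.33468495e-02,  1.61427588e+00,  9.94014295e-06,
        1.47598656e+00, -1.18984777e-01]), 'joint_vel': array([-0.00022388, -0.00082697, -0.00110826,  0.00075077,  0.00012119,
        0.00115189]), 'joint_efforts': array([ 1.92758698e-04, -3.93679798e+01, -3.70175385e+01, -8.03267562e-05,
        7.18904877e-03, -8.87378320e-06]), 'tool_pos': array([ 0.18266251, -0.59707277,  0.23008004]), 'tool_rot': array([ 0.10451492, -0.10454983,  0.70004995, -0.69862438]), 'contact_force': array([-0.96832998,  0.62598974, -0.92447886]), 'ft_torque': array([-0.02450566,  0.01623526,  0.01233635]), 'gripper_width': 1.001229678575515}
-0.0187
{'fx': 398.48810103780994, 'fy': 398.48810103780994, 'cx': 321.0941305123513, 'cy': 202.67856916123165, 'rvec': array([ 0.98253148, -2.44104307,  1.06467696]), 'tvec': array([0.3606318 , 0.25209623, 0.94800645])}
{'fx': 450.06462000961096, 'fy': 450.06462000961096, 'cx': 314.7140054650818, 'cy': 199.49604827434896, 'rvec': array([ 2.17638875, -2.20198321,  0.08676134]), 'tvec': array([0.02677403, 0.48696731, 1.24770327])}
```

View pics/side0.png

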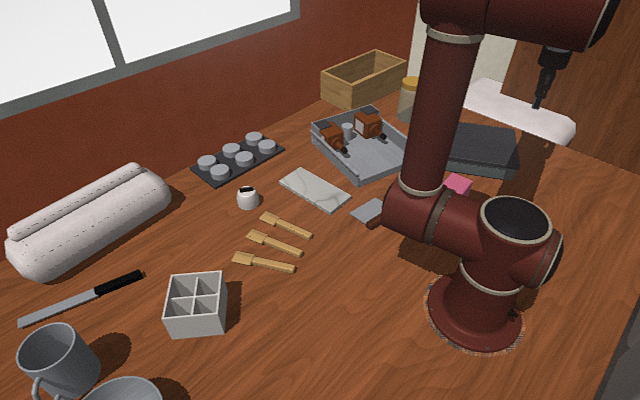

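View pics/top0.png

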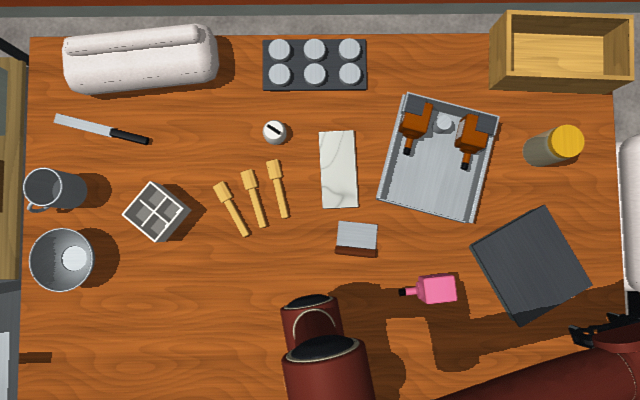

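```bash
cat > h.py <<'E'
from plant import manip
import cv2, numpy as np, os
from scipy.spatial.transform import Rotation as R
def cam(n):
    c=manip.camera_model(n); K=np.array([[c['fx'],0,c['cx']],[0,c['fy'],c['cy']],[0,0,1]])
    return K,cv2.Rodrigues(c['rvec'])[0],np.array(c['tvec']).reshape(3)
CAM={n:cam(n) for n in('side','top')}
def at(n,uv,z):
    K,Rm,t=CAM[n]; o=-Rm.T@t; uv=np.atleast_2d(uv); d=(Rm.T@np.linalg.inv(K)@np.c_[uv,np.ones(len(uv))].T).T
    return o+d*((z-o[2])/d[:,2])[:,None]
def proj(n,P):
    K,Rm,t=CAM[n]; q=(Rm@np.atleast_2d(P).T).T+t; q=(K@q.T).T; return q[:,:2]/q[:,2:]
def tri(us,ut):
    Ps=[CAM[n][0]@np.c_[CAM[n][1],CAM[n][2]] for n in('side','top')]
    X=cv2.triangulatePoints(Ps[0],Ps[1],np.float64(us).reshape(-1,2).T,np.float64(ut).reshape(-1,2).T); return (X[:3]/X[3]).T
def crop(n,x0,y0,w,h,s,name,pts=None,im=None):
    im=manip.grab_frame(n) if im is None else im.copy()
    big=cv2.resize(im[y0:y0+h,x0:x0+w],None,fx=s,fy=s,interpolation=cv2.INTER_CUBIC)
    if pts is not None:
        for p in proj(n,pts):
            cv2.circle(big,tuple(int(v) for v in ((p-[x0,y0]+.5)*s)),2,(0,255,0),-1)
    for k in range(0,w,20): cv2.putText(big,str(x0+k),(k*s,10),0,.35,(255,255,255),1); cv2.line(big,(k*s,12),(k*s,16),(255,255,255),1)
    for k in range(20,h,20): cv2.putText(big,str(y0+k),(0,k*s+4),0,.35,(255,255,255),1)
    assert not os.path.exists(f'pics/{name}.png'),name
    cv2.imwrite(f'pics/{name}.png',big)
E
python3 - <<'E'
from h import *
a=cv2.imread('pics/top0.png'); b=cv2.imread('pics/side0.png')
crop('top',370,85,140,145,4,'t_tub',im=a)
crop('top',115,150,190,110,4,'t_pad',im=a)
crop('side',300,95,125,100,6,'s_tub',im=b)
crop('side',150,180,180,165,4,'s_pad',im=b)
E
```

```text
(no output)
```

View pics/t_tub.png

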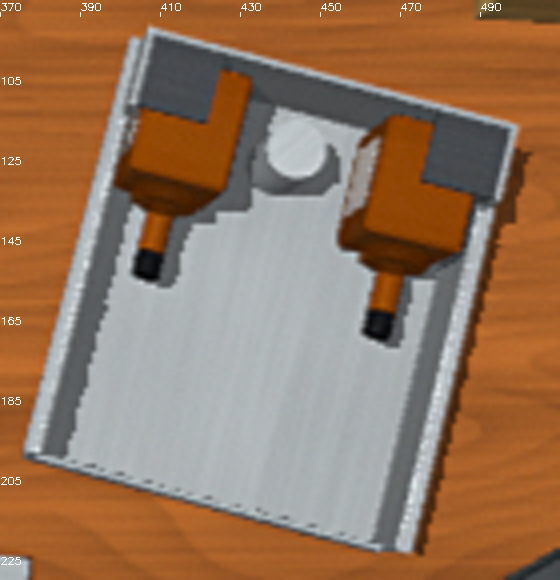

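View pics/t_pad.png

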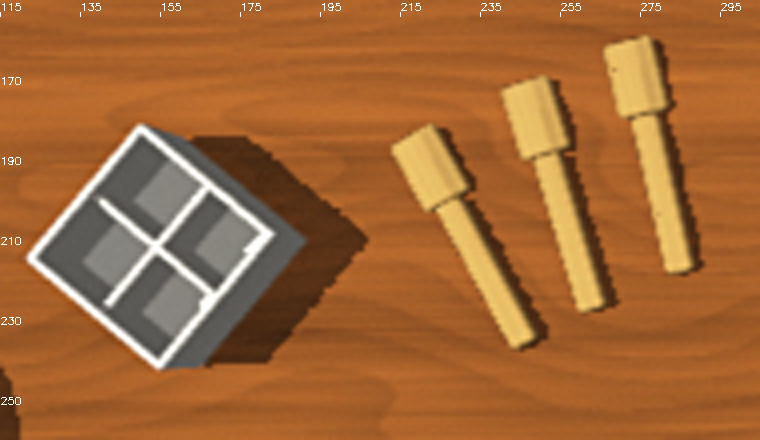

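View pics/s_tub.png

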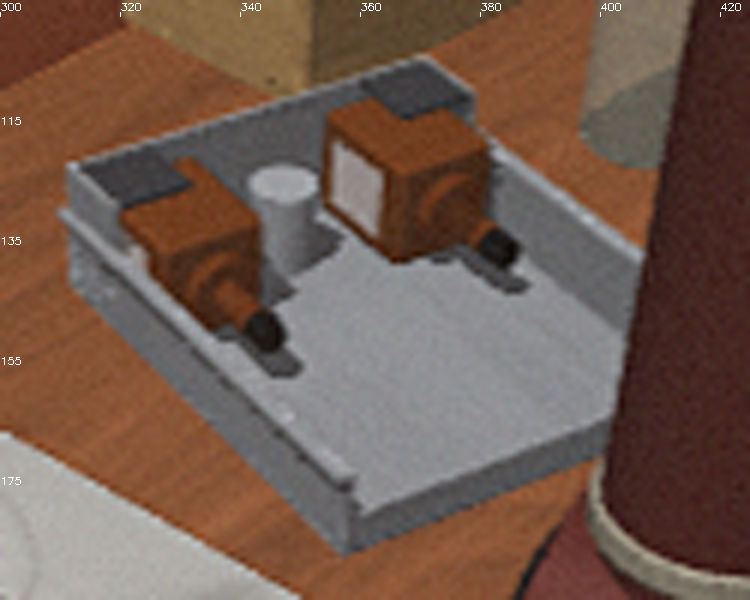

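View pics/s_pad.png

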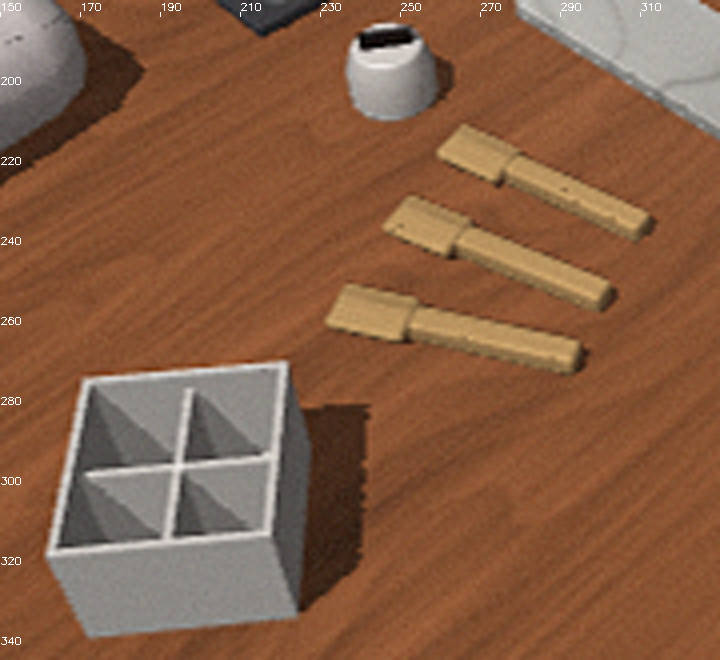

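```bash
python3 - <<'E'
from h import *
np.set_printoptions(precision=4,suppress=True)
s=manip.state(); print(R.from_quat(np.roll(s['tool_rot'],-1)).as_matrix())
T=lambda x0,y0,k,*p:np.array([[x0+a/k-.5+.5/k,y0+b/k-.5+.5/k] for a,b in p])
tt=lambda *p:T(370,85,4,*p); tp=lambda *p:T(115,150,4,*p); ss=lambda *p:T(300,95,6,*p); sp=lambda *p:T(150,180,4,*p)
print('tub far corners L,R z.084',at('top',tt((150,28),(517,125)),.084), 'side',at('side',ss((68,168),(425,57)),.084))
print('near corners', at('top',tt((25,455),(415,550)),.026))
print('cap tip bL,bR z .039',at('top',tt((146,280),(377,340)),.042)); print('neck root',at('top',tt((157,213),(388,275)),.045))
print('tri cap centre L,R',tri(ss((266,333),(498,248)),tt((148,265),(379,325))))
print('pad handle end top z.018', at('top',tp((522,342),(592,306),(681,268)),.018), 'blade tip z.014?',at('top',tp((412,137),(526,82),(630,42)),.012))
print('tri end',tri(sp((574,352),(605,290),(645,221)),tp((522,342),(592,306),(681,268))))
print('tri tip',tri(sp((337,305),(396,213),(450,140)),tp((412,137),(526,82),(630,42))))
print('caddy rim z.085',at('top',tp((140,126),(272,233),(160,367),(28,258)),.085),'tri',tri(sp((85,380),(288,363),(272,532),(52,550)),tp((140,126),(272,233),(160,367),(28,258))[[0,1,2,3]]))
print('slab z.015',at('top',np.array([[319.5,132],[355,130],[357.5,207],[321.5,208.5]]),.015))
print('tin',at('top',tt((295,150)),.059),'timer',at('top',[[275,131]],.06),'scraper',at('top',[[357,238]],.02))
E
```

```text
[[-0.9563 -0.0003  0.2925]
 [-0.2925  0.0018 -0.9563]
 [-0.0002 -1.     -0.0018]]
tub far corners L,R z.084 [[ 0.7729 -0.2325  0.084 ]
 [ 0.7037 -0.4794  0.084 ]] side [[ 0.7685 -0.2268  0.084 ]
 [ 0.6991 -0.4736  0.084 ]]
near corners [[ 0.4878 -0.1498  0.026 ]
 [ 0.4183 -0.4205  0.026 ]]
cap tip bL,bR z .039 [[ 0.6076 -0.2343  0.042 ]
 [ 0.5639 -0.3937  0.042 ]]
neck root [[ 0.654  -0.2425  0.045 ]
 [ 0.6088 -0.4019  0.045 ]]
tri cap centre L,R [[ 0.6199 -0.2375  0.0336]
 [ 0.576  -0.3975  0.0348]]
pad handle end top z.018 [[0.3898 0.2164 0.018 ]
 [0.4143 0.1675 0.018 ]
 [0.4401 0.1052 0.018 ]] blade tip z.014? [[0.535  0.2947 0.012 ]
 [0.5732 0.2143 0.012 ]
 [0.601  0.1405 0.012 ]]
tri end [[0.3901 0.2176 0.0118]
 [0.4141 0.1681 0.0111]
 [0.4399 0.1052 0.0101]]
tri tip [[0.5362 0.2966 0.0054]
 [0.575  0.2161 0.0036]
 [0.6033 0.1422 0.0041]]
caddy rim z.085 [[0.5364 0.4601 0.085 ]
 [0.4642 0.3719 0.085 ]
 [0.3766 0.4448 0.085 ]
 [0.4495 0.5327 0.085 ]] tri [[0.5373 0.4621 0.0812]
 [0.4644 0.3734 0.0798]
 [0.3767 0.4462 0.0813]
 [0.4497 0.5334 0.0839]]
slab z.015 [[ 0.6798  0.0051  0.015 ]
 [ 0.6846 -0.0961  0.015 ]
 [ 0.4649 -0.0991  0.015 ]
 [ 0.4618  0.0023  0.015 ]]
tin [[ 0.6941 -0.3359  0.059 ]] timer [[0.6738 0.1281 0.06  ]] scraper [[ 0.378  -0.0956  0.02  ]]
```

```bash
cat >> h.py <<'E'
C=np.array([[0,0,-1],[-1,0,0],[0,1,0.]])  # columns: tool x,y,z in flange
def Rtool(q):
    return (R.from_euler('Z',q[0])*R.from_euler('Y',q[1]+q[2])*R.from_euler('ZYZ',q[3:6])).as_matrix()@C
def wrist(Rt,j1,a):
    M=(R.from_euler('Z',j1)*R.from_euler('Y',a)).as_matrix().T@Rt@C.T
    e=R.from_matrix(M).as_euler('ZYZ')
    o=[]
    for v in (e,[e[0]+np.pi,-e[1],e[2]+np.pi]):
        v=np.array(v); v[0]=(v[0]+1.02)%(2*np.pi)-1.02; v[2]=(v[2]+np.pi)%(2*np.pi)-np.pi
        if v[1]>0: o.append(v)
    return o
def Rdn(psi): # tool down, tool z at angle psi
    return np.c_[[np.sin(psi),-np.cos(psi),0],[0,0,-1],[np.cos(psi),np.sin(psi),0]]
E
python3 - <<'E'
from h import *
np.set_printoptions(precision=3,suppress=True)
s=manip.state(); print(Rtool(s['joint_pos'])-R.from_quat(np.roll(s['tool_rot'],-1)).as_matrix())
D=np.deg2rad
for psi0 in(-102,78):
  print('grasp',psi0,wrist(Rdn(D(psi0)),-.5,1.8))
  for s in (90,60,45,0,-90):
    dy=s-168
    psi=psi0+dy; Rd=Rdn(D(psi))
    ax=np.cross([0,0,-1],[np.cos(D(s)),np.sin(D(s)),0])
    for tilt in(45,90):
      Rf=R.from_rotvec(ax*D(tilt)).as_matrix()@Rd
      print(psi0,s,tilt,wrist(Rdn(D(psi)),-.2,1.8)[0] if tilt==45 else '',wrist(Rf,-.2-.2*(s>=60),1.9))
E
```

```text
[[-0. -0. -0.]
 [ 0.  0. -0.]
 [ 0. -0. -0.]]
grasp -102 [array([0.   , 1.342, 1.28 ])]
-102 90 45 [0.    1.342 2.942] [array([0.71 , 1.603, 2.63 ])]
-102 90 90  [array([1.435, 1.948, 2.786])]
-102 60 45 [ 0.     1.342 -2.818] [array([0.831, 1.254, 2.987])]
-102 60 90  [array([1.611, 1.454, 2.81 ])]
-102 45 45 [-0.     1.342 -2.556] [array([ 0.826,  0.929, -2.965])]
-102 45 90  [array([1.782, 1.021, 2.753])]
-102 0 45 [ 0.     1.342 -1.771] [array([ 0.306,  0.486, -1.985])]
-102 0 90  [array([2.582, 0.383, 2.098])]
-102 -90 45 [ 0.     1.342 -0.2  ] [array([-0.838,  1.201,  0.103])]
-102 -90 90  [array([4.647, 1.382, 0.335])]
grasp 78 [array([ 0.   ,  1.342, -1.861])]
78 90 45 [ 0.     1.342 -0.2  ] [array([ 0.71 ,  1.603, -0.511])]
78 90 90  [array([ 1.435,  1.948, -0.355])]
78 60 45 [0.    1.342 0.324] [array([ 0.831,  1.254, -0.154])]
78 60 90  [array([ 1.611,  1.454, -0.332])]
78 45 45 [0.    1.342 0.585] [array([0.826, 0.929, 0.177])]
78 45 90  [array([ 1.782,  1.021, -0.389])]
78 0 45 [0.    1.342 1.371] [array([0.306, 0.486, 1.156])]
78 0 90  [array([ 2.582,  0.383, -1.044])]
78 -90 45 [0.    1.342 2.942] [array([-0.838,  1.201, -3.039])]
78 -90 90  [array([ 4.647,  1.382, -2.806])]
```

```bash
python3 -m jog '{"offset":[[0.68,0.33,0],[0.68,0.33,0],[0.68,0.33,0],[0.68,0.33,0],[0.68,0.33,0],[0.68,0.33,0],[0.68,0.33,0],[0.68,0.33,0],[0.68,0.33,0],[0.68,0.33,0],[0.68,0.33,0],[0.68,0.32,0]],"angular":[[0,0,1],[0,0,1],[0,0,1],[0,0,1],[0,0,1],[0,0,1],[0,0,1],[0,0,1],[0,0,1],[0,0,1],[0,0,1],[0,0,1]],"jaw":[42,42,42,42,42,42,42,42,42,42,42,42]}'
python3 -m jog '{"offset":[[0,0,0],[0,0,0],[0,0,0],[0,0,0],[0,0,0],[0,0,-0.3],[0,0,-0.3],[0,0,-0.3],[0,0,-0.3],[0,0,-0.3],[0,0,-0.3],[0,0,-0.3]],"angular":[[0,0,1],[0,0,1],[0,0,1],[0,0,1],[0,0,1],[0,0,1],[0,0,1],[0,0,1],[0,0,1],[0,0,1],[0,0,1],[0,0,1]],"jaw":[42,42,42,42,42,42,42,42,42,42,42,42]}'
python3 -m jog '{"offset":[[0,0,-0.3],[0,0,0],[0,0,0]],"angular":[[0,0,1],[0,0,0.3],[0,0,0]],"jaw":[42,42,42]}'
python3 - <<'E'
from h import *
np.set_printoptions(precision=4,suppress=True)
s=manip.state(); print(s['time'],s['joint_pos'],s['gripper_width'])
M=R.from_quat(np.roll(s['tool_rot'],-1)).as_matrix(); print(M, abs(Rtool(s['joint_pos'])-M).max())
im=manip.grab_frame('top'); cv2.imwrite('pics/top1.png',im)
crop('top',370,85,140,145,4,'t_tub1',im=im,pts=[s['tool_pos']])
crop('side',300,75,160,110,5,'s_tub1',pts=[s['tool_pos']])
E
```

```text
time: 1.3
tool_pos: [0.5919, -0.3991, 0.2305]
tool_rot: [0.497, -0.497, 0.504, -0.503]
contact_force: [0.7, 0.1, 0.5]
gripper_width: 0.485
time: 2.5
tool_pos: [0.5904, -0.3998, 0.1249]
tool_rot: [0.698, -0.697, 0.116, -0.115]
contact_force: [0.0, -0.1, 0.7]
gripper_width: 0.493
time: 2.8
tool_pos: [0.5901, -0.3996, 0.1096]
tool_rot: [0.704, -0.703, 0.07, -0.068]
contact_force: [0.6, -0.6, -0.6]
gripper_width: 0.493
2.8 [-0.6995  0.3469  1.4849 -0.0001  1.3124 -2.0748] 0.4927958448713839
[[ 0.9809 -0.0021  0.1943]
 [-0.1943  0.0017  0.9809]
 [-0.0024 -1.      0.0012]] 3.608224830031759e-16
```

View pics/t_tub1.png

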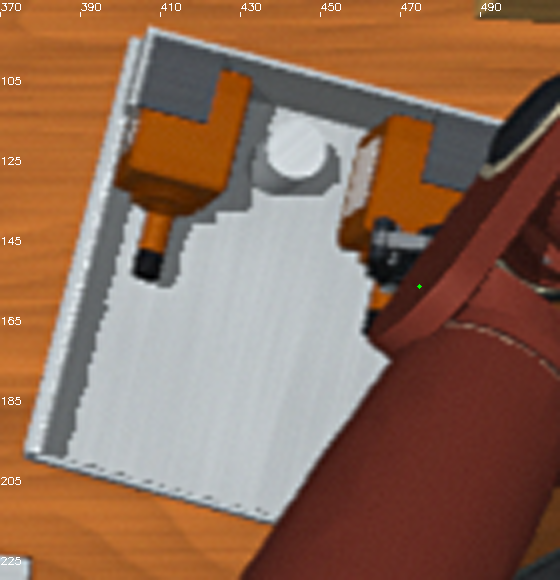

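View pics/s_tub1.png

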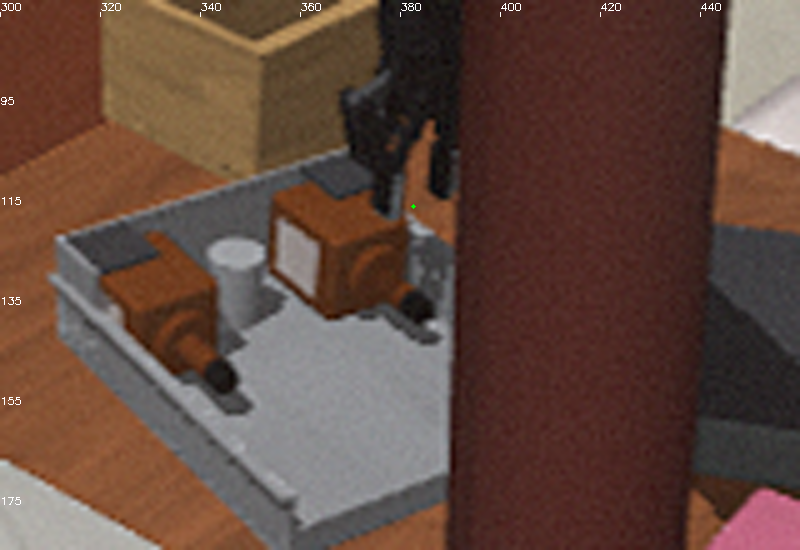

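```bash
cat >> h.py <<'E'
def bottle(x,y,yaw,z=.039): # neck-mid xy, yaw of base direction
    c,s=np.cos(yaw),np.sin(yaw); P=[]
    L=lambda a,b,c2:[(x+c*(.12-a)-s*b,y+s*(.12-a)+c*b,z+c2)]
    for a in np.linspace(0,.085,15):
        for b,h in((.035,.035),(-.035,.035),(.035,-.035),(-.035,-.035)): P+=L(a,b,h)
    for b in np.linspace(-.035,.035,12): P+=L(0,b,.035)+L(.085,b,.035)+L(.085,b,-.035)
    for a in np.linspace(.097,.148,10): P+=L(a,.01,0)+L(a,-.01,0)+L(a,0,.01)
    return np.array(P)
E
python3 - <<'E'
from h import *
D=np.deg2rad
P=np.vstack([bottle(.5913,-.3995,D(-11)),bottle(.635,-.240,D(-11))])
crop('top',370,85,140,145,4,'ov1t',P,cv2.imread('pics/top0.png'))
crop('side',300,95,125,100,6,'ov1s',P,cv2.imread('pics/side0.png'))
E
```

```text
(no output)
```

View pics/ov1t.png

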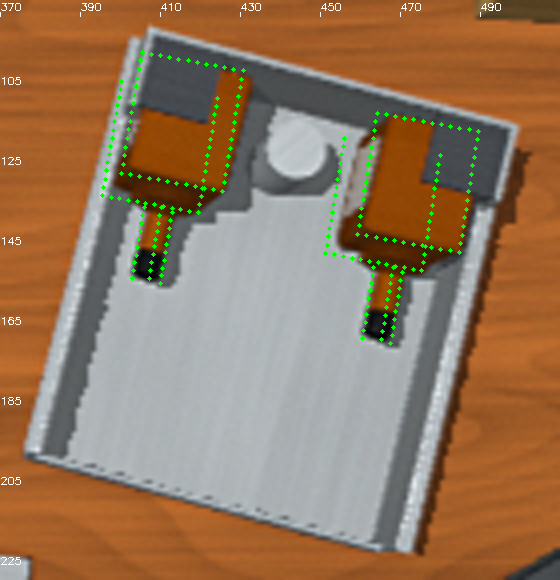

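View pics/ov1s.png

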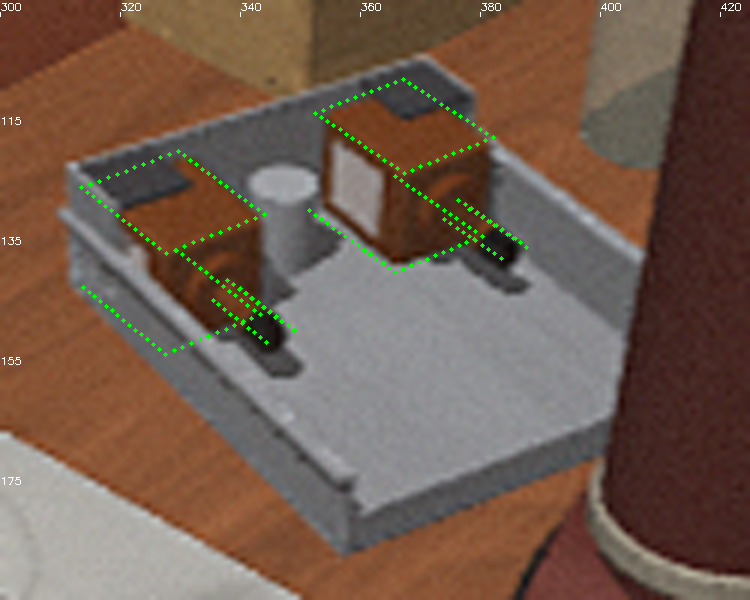

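```bash
python3 -m jog '{"offset":[[0,0,-0.3],[0,0,-0.3],[0,0,-0.3],[0,0,-0.3],[0,0,-0.3],[0,0,-0.3],[0,0,0],[0,0,0],[0,0,0],[0,0,0],[0,0,0],[0,0,0]],"angular":[[0,0,-0.3],[0,0,-0.3],[0,0,0],[0,0,0],[0,0,0],[0,0,0],[0,0,0],[0,0,0],[0,0,0],[0,0,0],[0,0,0],[0,0,0]],"jaw":[34,34,34,34,34,34,0,0,0,0,0,0]}'
python3 - <<'E'
from h import *
s=manip.state(); print(s['joint_pos'].round(4),s['gripper_width'])
im=manip.grab_frame('top')
crop('top',370,85,140,145,4,'t_tub2',im=im,pts=[s['tool_pos']])
crop('side',300,75,160,110,5,'s_tub2',pts=[s['tool_pos']])
E
```

```text
time: 4.1
tool_pos: [0.5907, -0.4001, 0.0213]
tool_rot: [-0.701, 0.701, -0.091, 0.091]
contact_force: [-0.0, 0.4, -4.3]
gripper_width: 0.214
[-6.9950e-01  4.4370e-01  1.5207e+00 -1.0000e-04  1.1773e+00 -2.0121e+00] 0.21378831479300578
```

View pics/s_tub2.png

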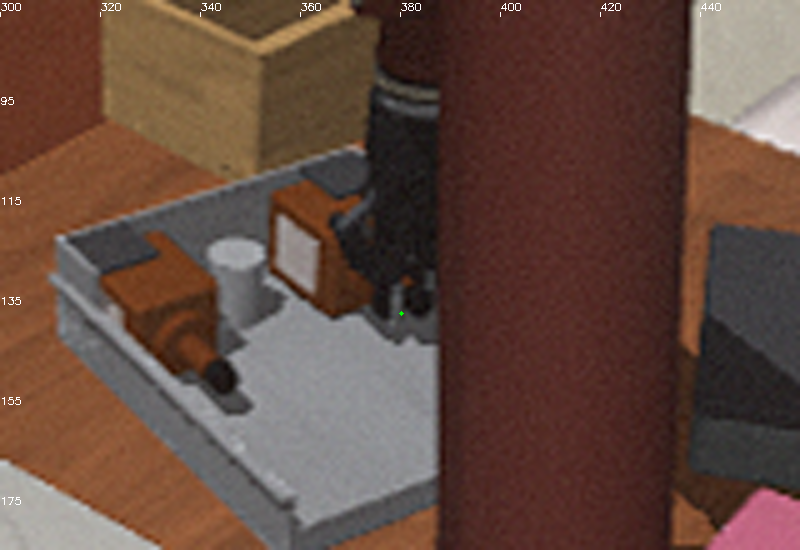

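```bash
python3 -m jog '{"offset":[[-0.2,0.05,0],[-0.25,0.07,0],[-0.25,0.07,0],[-0.25,0.07,0],[-0.25,0.07,0],[-0.25,0.07,0],[-0.1,0.02,0],[0,0,0]],"angular":[[0,0,0],[0,0,0],[0,0,0],[0,0,0],[0,0,0],[0,0,0],[0,0,0],[0,0,0]],"jaw":[0,0,0,0,0,0,0,0]}'
python3 - <<'E'
from h import *
s=manip.state(); print(s['joint_pos'].round(4),s['gripper_width'])
im=manip.grab_frame('top')
crop('top',370,85,140,145,4,'t_tub3',im=im,pts=[s['tool_pos']])
E
```

```text
time: 5.0
tool_pos: [0.5124, -0.379, 0.0213]
tool_rot: [0.701, -0.701, 0.091, -0.091]
contact_force: [0.5, -0.0, -4.0]
gripper_width: 0.211
[-7.5340e-01  2.8950e-01  1.7203e+00 -1.0000e-04  1.1322e+00 -2.0654e+00] 0.21137747887536867
```

View pics/t_tub3.png

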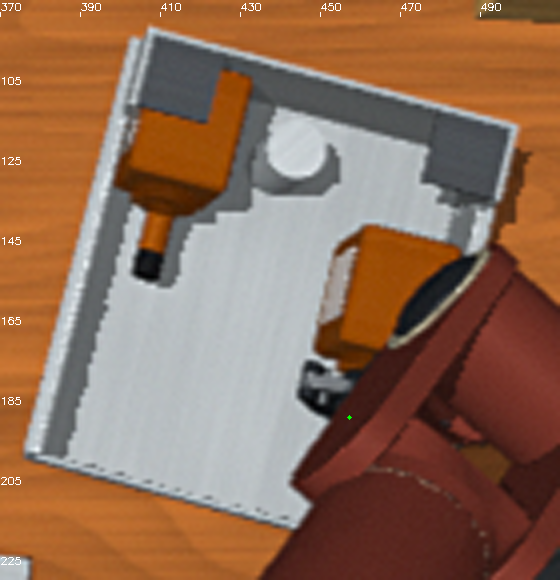

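```bash
python3 -m jog '{"offset":[[0,0,0.3],[0,0,0.4],[0,0,0.5],[0,0,0.6],[0,0,0.6],[0,0,0.6],[0,0,0.6],[0,0,0.6],[0,0,0.5],[0,0,0.3],[0,0,0]],"angular":[[0,0,0],[0,0,0],[0,0,0],[0,0,0],[0,0,0],[0,0,0],[0,0,0],[0,0,0],[0,0,0],[0,0,0],[0,0,0]],"jaw":[0,0,0,0,0,0,0,0,0,0,0]}'
python3 - <<'E'
from h import *
s=manip.state(); print(s['joint_pos'].round(4),s['gripper_width'])
cv2.imwrite('pics/s4.png',manip.grab_frame('side'));cv2.imwrite('pics/t4.png',manip.grab_frame('top'))
E
```

```text
time: 6.15
tool_pos: [0.5146, -0.3802, 0.2756]
tool_rot: [-0.7, 0.703, -0.089, 0.093]
contact_force: [-0.4, 0.1, -3.5]
gripper_width: 0.214
[-7.5250e-01  6.0600e-02  1.5312e+00  1.0000e-04  1.5429e+00 -2.0653e+00] 0.21364914587812994
```

View pics/s4.png

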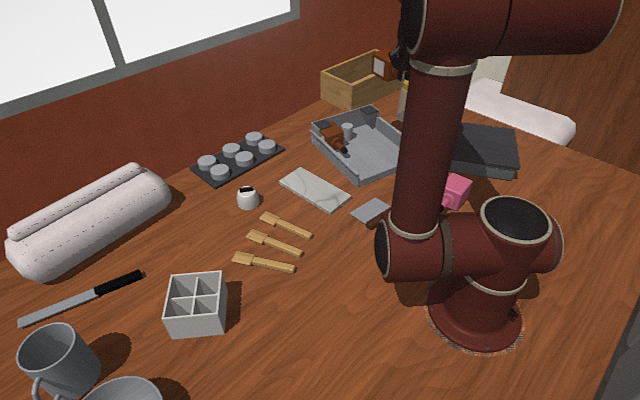

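View pics/t4.png

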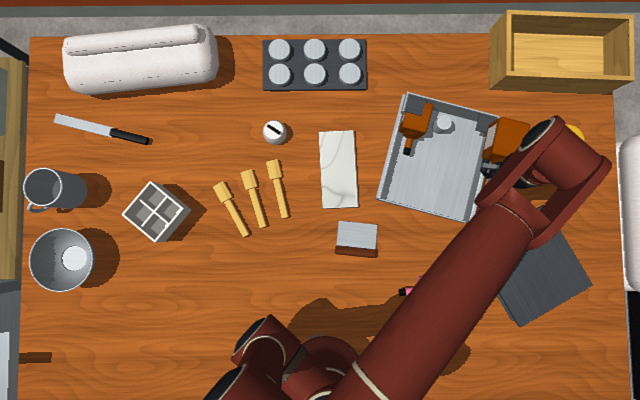

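```bash
python3 -m jog '{"offset":[[0,0.2,0.05],[0,0.25,0.05],[0,0.25,0.05],[0,0.25,0.05],[0,0.25,0.05],[0,0.25,0.05],[0,0.25,0.05],[0,0.25,0.05],[0,0.25,0.05],[0,0.25,0.05],[0,0.25,0.05],[0,0.25,0.05]],"angular":[[0,0,-0.5],[0,0,-1],[0,0,-1],[0,0,-1],[0,0,-1],[0,0,-1],[0,0,-1],[0,0,-1],[0,0,-1],[0,0,-1],[0,0,-1],[0,0,-1]],"jaw":[0,0,0,0,0,0,0,0,0,0,0,0]}'
python3 -m jog '{"offset":[[0,0.25,0],[0,0.25,0],[0,0.25,0],[0,0.25,0],[0,0.25,0],[0,0.25,0],[0,0.1,0],[0,0,0],[0,0,0],[0,0,0]],"angular":[[0,0,-1],[0,0,-1],[0,0,-1],[0,0,-1],[0,0,-1],[0,0,-1],[0,0,-1],[0,0,-0.8],[0,0,0],[0,0,0]],"jaw":[0,0,0,0,0,0,0,0,0,0]}'
python3 - <<'E'
from h import *
np.set_printoptions(precision=4,suppress=True)
s=manip.state(); print(s['joint_pos'].round(4),s['gripper_width'])
M=R.from_quat(np.roll(s['tool_rot'],-1)).as_matrix(); print(M, abs(Rtool(s['joint_pos'])-M).max())
cv2.imwrite('pics/t5.png',manip.grab_frame('top'))
E
```

```text
time: 7.45
tool_pos: [0.5126, -0.2304, 0.2985]
tool_rot: [0.525, -0.525, 0.475, -0.472]
contact_force: [0.7, -0.5, -3.6]
gripper_width: 0.211
time: 8.45
tool_pos: [0.513, -0.1514, 0.2997]
tool_rot: [0.296, -0.296, 0.643, -0.641]
contact_force: [-0.5, 0.0, -4.5]
gripper_width: 0.218
[-0.4264 -0.1941  1.7347  0.0006  1.6031  0.2804] 0.21792023707601396
[[-0.6494 -0.0017  0.7605]
 [-0.7605  0.0014 -0.6494]
 [ 0.     -1.     -0.0022]] 3.3306690738754696e-16
```

View pics/t5.png

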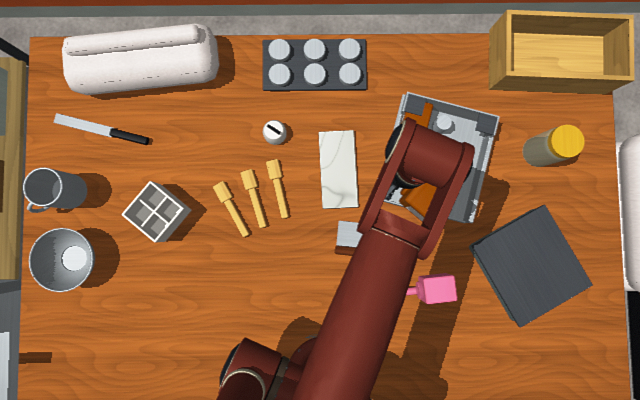

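```bash
python3 -m jog '{"offset":[[0.1,0.1,0],[0.1,0.1,0],[0.1,0.1,0],[0.1,0.1,0],[0.1,0.1,0],[0.1,0.1,0],[0.1,0.1,0],[0.1,0.1,0],[0.1,0.1,0],[0,0,0]],"angular":[[0.4,-0.33,0],[0.76,-0.65,0],[0.76,-0.65,0],[0.76,-0.65,0],[0.76,-0.65,0],[0.76,-0.65,0],[0.76,-0.65,0],[0.76,-0.65,0],[0,0,0],[0,0,0]],"jaw":[0,0,0,0,0,0,0,0,0,0]}'
python3 - <<'E'
from h import *
np.set_printoptions(precision=4,suppress=True)
s=manip.state(); print(s['joint_pos'].round(4),s['gripper_width'],s['ft_torque'])
M=R.from_quat(np.roll(s['tool_rot'],-1)).as_matrix(); print(M, abs(Rtool(s['joint_pos'])-M).max())
cv2.imwrite('pics/t6.png',manip.grab_frame('top'))
E
```

```text
time: 9.5
tool_pos: [0.5582, -0.1066, 0.3006]
tool_rot: [0.518, -0.028, 0.707, -0.48]
contact_force: [-0.1, -0.5, -4.4]
gripper_width: 0.214
[-0.6872 -0.2425  1.909   0.7877  1.4904 -0.0522] 0.2136779221632894 [-0.4498  0.4256  0.0229]
[[-0.4609  0.458   0.7602]
 [-0.537   0.5381 -0.6497]
 [-0.7066 -0.7076 -0.002 ]] 5.551115123125783e-16
```

View pics/t6.png

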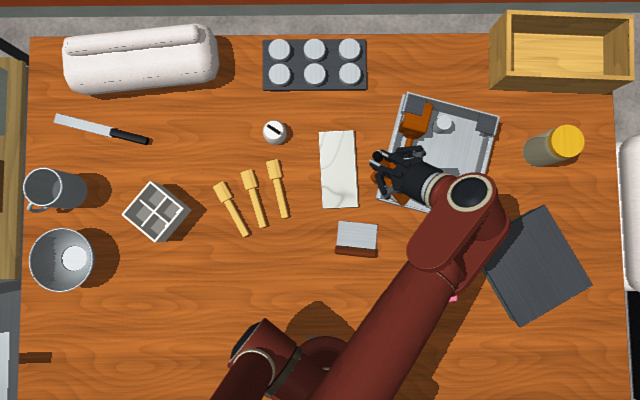

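```bash
cat >> h.py <<'E'
DATA=[([-1.39303017,.0533468495,1.61427588,0,1.47598656,-.118984777],[.18266,-.59707,.23008]),
([-.6995,.3469,1.4849,-.0001,1.3124,-2.0748],[.5901,-.3996,.1096]),
([-.6995,.4437,1.5207,-.0001,1.1773,-2.0121],[.5907,-.4001,.0213]),
([-.7534,.2895,1.7203,-.0001,1.1322,-2.0654],[.5124,-.379,.0213]),
([-.7525,.0606,1.5312,.0001,1.5429,-2.0653],[.5146,-.3802,.2756]),
([-.4264,-.1941,1.7347,.0006,1.6031,.2804],[.513,-.1514,.2997]),
([-.6872,-.2425,1.909,.7877,1.4904,-.0522],[.5582,-.1066,.3006])]
def fkp(q,p):
    r0,d,h,L1,L2,Lt,e=p
    return R.from_euler('Z',q[0]).apply(np.array([r0,d,h])+R.from_euler('Y',q[1]).apply([0,0,L1])+R.from_euler('Y',q[1]+q[2]).apply([e,0,L2]))+Rtool(q)@[0,Lt,0]
from scipy.optimize import least_squares
def fit():
    return least_squares(lambda p:np.r_[np.ravel([fkp(q,p)-x for q,x in DATA]),1e-3*(p[0]),1e-3*p[6]],[0,.1,.2,.45,.4,.25,0])
def ik(pos,Rt,q0,p):
    def f(q): return np.r_[(fkp(q,p)-pos)*5,R.from_matrix(Rtool(q).T@Rt).as_rotvec()]
    r=least_squares(f,q0,bounds=([-3.01,-1.01,.06,-1.02,.09,-3.14],[3.01,2.22,2.58,4.17,2.62,3.14])); return r.x,np.abs(r.fun).max()
def Rtilt(psi_s,tilt,flip=False): # tool dir: tilt from down toward heading psi_s ; tool x = -p if not flip
    s=np.array([np.cos(psi_s),np.sin(psi_s),0]); d=s*np.sin(tilt)+np.array([0,0,-np.cos(tilt)]); n=s*np.cos(tilt)+np.array([0,0,np.sin(tilt)])
    x=n if flip else -n
    return np.c_[x,d,np.cross(x,d)]
E
python3 - <<'E'
from h import *
np.set_printoptions(precision=4,suppress=True)
r=fit(); print(r.x, np.abs(r.fun).max())
p=r.x; np.save('p.npy',p)
q=manip.state()['joint_pos']
S=np.deg2rad(49.5)
for n,nm in(((.633,-.047),'far'),((.513,-.047),'near')):
  for t in(60,75,90):
    Rt=Rtilt(S,np.deg2rad(t)); pos=np.array([*n,.145])+Rt[:,1]*.0187
    q,e=ik(pos,Rt,q,p); print(nm,t,q,e,'wrist',pos-Rt[:,1]*p[5])
E
```

```text
[-0.0001  0.0742  0.2381  0.4264  0.61    0.2796  0.0957] 9.571494790941619e-05
far 60 [-0.5624  0.1095  1.982   1.1616  1.2058 -0.4055] 2.7255975254547593e-13 wrist [ 0.4863 -0.2188  0.2755]
far 75 [-0.6117  0.2139  1.9998  1.4139  1.3402 -0.6121] 6.04464230066081e-10 wrist [ 0.4693 -0.2386  0.2125]
far 90 [-0.6288  0.3538  1.9864  1.6252  1.5147 -0.7709] 7.190209979531368e-10 wrist [ 0.4636 -0.2454  0.145 ]
near 60 [-0.7133 -0.1482  2.2354  1.103   1.3263 -0.4596] 1.1102230246251565e-15 wrist [ 0.3663 -0.2188  0.2755]
near 75 [-0.7755 -0.0096  2.246   1.3223  1.4629 -0.6612] 1.2262971925329713e-09 wrist [ 0.3493 -0.2386  0.2125]
near 90 [-0.7968  0.171   2.2257  1.5046  1.6318 -0.8279] 9.779480890643145e-10 wrist [ 0.3436 -0.2454  0.145 ]
```

```bash
python3 -m jog '{"offset":[[0.17,0.15,0],[0.17,0.15,0],[0.17,0.15,0],[0.17,0.15,0],[0.17,0.15,0],[0.17,0.15,0],[0.17,0.15,0],[0.17,0.15,0],[0.17,0.14,-0.1],[0.17,0.13,-0.3],[0,0,-0.5],[0,0,-0.3]],"angular":[[0.71,-0.61,0],[0.71,-0.61,0],[0.71,-0.61,0],[0.71,-0.61,0],[0.71,-0.61,0],[0.71,-0.61,0],[0.71,-0.61,0],[0.71,-0.61,0],[0,0,0],[0,0,0],[0,0,0],[0,0,0]],"jaw":[0,0,0,0,0,0,0,0,0,0,0,0]}'
python3 - <<'E'
from h import *
np.set_printoptions(precision=4,suppress=True)
s=manip.state(); print(s['joint_pos'].round(4),s['gripper_width'],s['ft_torque'])
M=R.from_quat(np.roll(s['tool_rot'],-1)).as_matrix(); print(M, s['tool_pos'],fkp(s['joint_pos'],np.load('p.npy')))
cv2.imwrite('pics/t7.png',manip.grab_frame('top'))
crop('side',230,60,200,150,4,'s7')
E
```

```text
time: 10.75
tool_pos: [0.6439, -0.0323, 0.2404]
tool_rot: [0.664, 0.243, 0.663, -0.245]
contact_force: [-0.1, -0.1, -3.8]
gripper_width: 0.213
[-0.6293  0.1514  2.008   1.6099  1.5061 -0.5917] 0.21270959652977683 [-0.8772  0.7815  0.0623]
[[-0.0007  0.6479  0.7617]
 [-0.0039  0.7617 -0.6479]
 [-1.     -0.0034  0.002 ]] [ 0.6439 -0.0323  0.2404] [ 0.644  -0.0322  0.2404]
```

View pics/t7.png

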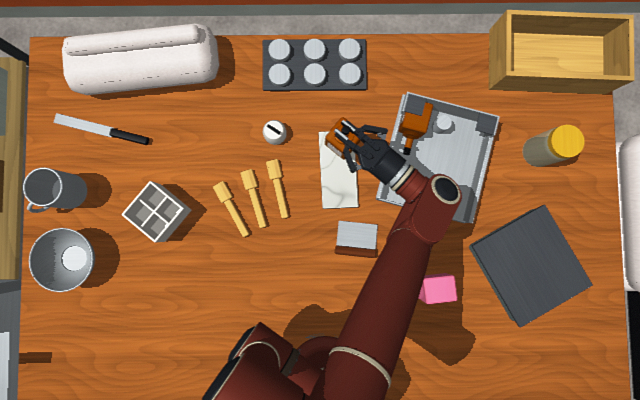

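View pics/s7.png

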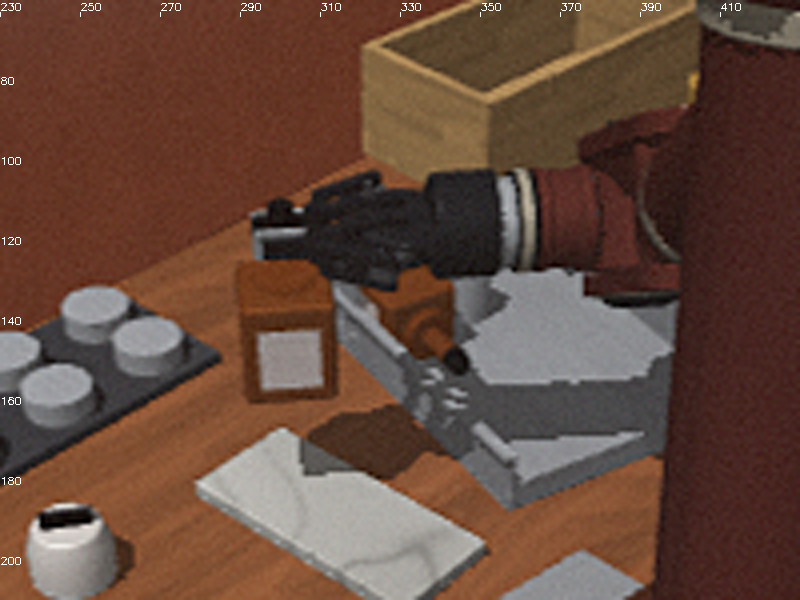

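```bash
python3 -m jog '{"offset":[[0,0,-0.3],[0,0,-0.4],[0,0,-0.4],[0,0,-0.4],[0,0,-0.25],[0,0,-0.15],[0,0,0],[0,0,0]],"angular":[[0,0,0],[0,0,0],[0,0,0],[0,0,0],[0,0,0],[0,0,0],[0,0,0],[0,0,0]],"jaw":[0,0,0,0,0,0,0,0]}'
python3 - <<'E'
from h import *
s=manip.state(); print(s['tool_pos'])
crop('side',230,60,200,150,4,'s8')
crop('top',300,100,120,120,5,'t8')
E
```

```text
time: 11.65
tool_pos: [0.6437, -0.0335, 0.1472]
tool_rot: [0.664, 0.245, 0.663, -0.245]
contact_force: [0.4, -0.7, -4.4]
gripper_width: 0.217
[ 0.64370794 -0.03351713  0.147151  ]
```

View pics/s8.png

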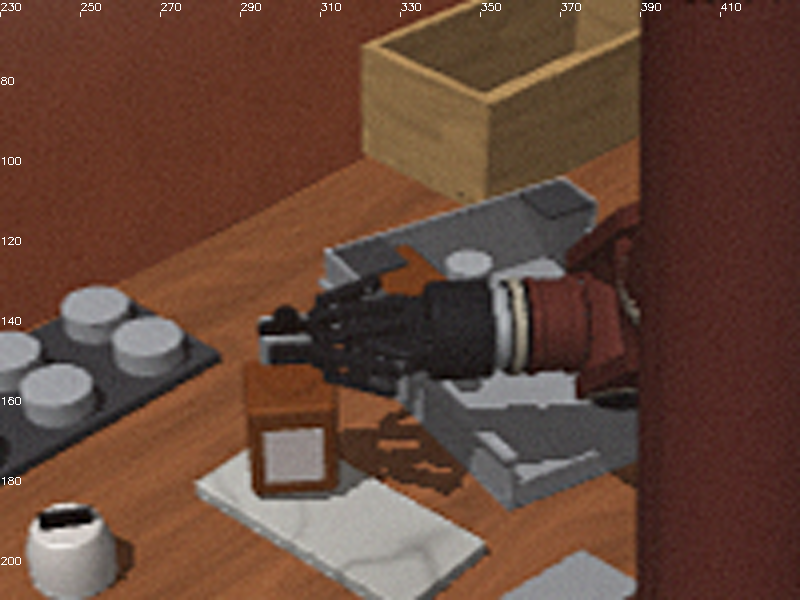

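View pics/t8.png

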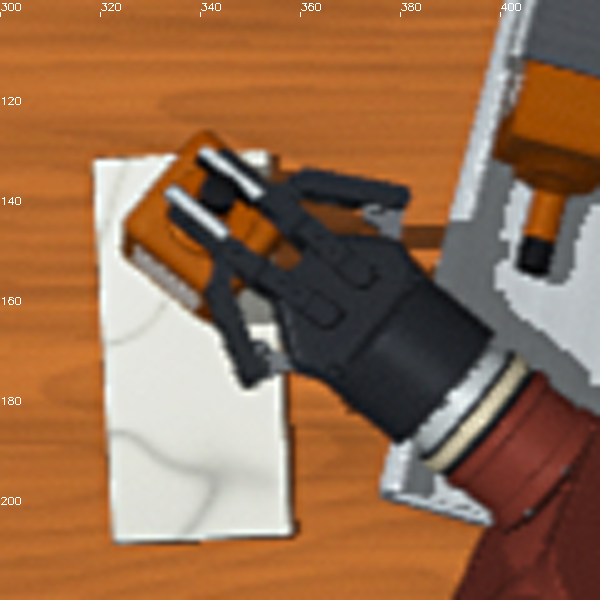

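```bash
python3 -m jog '{"offset":[[-0.05,0,-0.05],[-0.05,0,-0.05],[0,0,-0.05],[0,0,-0.02],[0,0,0]],"angular":[[0,0,0],[0,0,0],[0,0,0],[0,0,0],[0,0,0]],"jaw":[0,0,0,0,0]}'
python3 -m jog '{"offset":[[0,0,-0.03],[0,0,-0.03],[0,0,0]],"angular":[[0,0,0],[0,0,0],[0,0,0]],"jaw":[0,0,0]}'
```

```text
time: 12.25
tool_pos: [0.6383, -0.0331, 0.139]
tool_rot: [0.664, 0.246, 0.663, -0.243]
contact_force: [-1.7, -0.4, 1.9]
gripper_width: 0.213
time: 12.55
tool_pos: [0.6386, -0.0333, 0.1391]
tool_rot: [0.666, 0.247, 0.661, -0.241]
contact_force: [-8.4, -0.3, 12.1]
gripper_width: 0.218
```

```bash
python3 -m jog '{"offset":[[0,0,0.06],[0,0,0],[0,0,0],[0,0,0],[0,0,0],[-0.2,-0.23,0],[-0.3,-0.35,0],[-0.4,-0.47,0],[-0.4,-0.47,0],[-0.3,-0.35,0.2],[0,0,0.5],[0,0,0.8]],"angular":[[0,0,0],[0,0,0],[0,0,0],[0,0,0],[0,0,0],[0,0,0],[0,0,0],[0,0,0],[0,0,0],[0,0,0],[0,0,0],[0,0,0]],"jaw":[0,45,45,45,45,45,45,45,45,45,45,45]}'
python3 - <<'E'
from h import *
s=manip.state(); print(s['tool_pos'],s['joint_pos'])
crop('side',230,60,200,150,4,'s9')
crop('top',300,80,200,150,4,'t9')
E
```

```text
time: 13.75
tool_pos: [0.5569, -0.1276, 0.2114]
tool_rot: [0.661, 0.247, 0.665, -0.245]
contact_force: [0.3, 0.3, 0.2]
gripper_width: 0.527
[ 0.55689636 -0.12756241  0.21138084] [-0.88342519  0.1749077   2.04940357  1.4653179   1.70903182 -0.65530425]
```

View pics/s9.png

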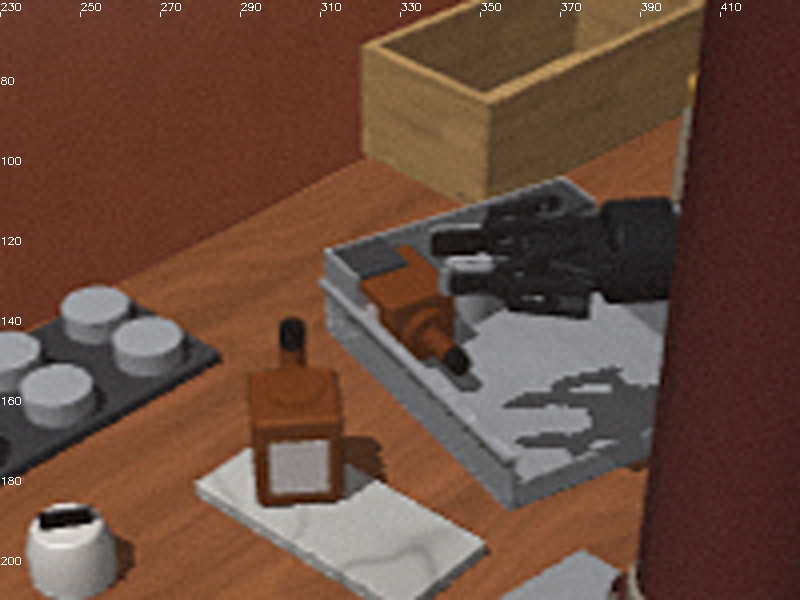

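View pics/t9.png

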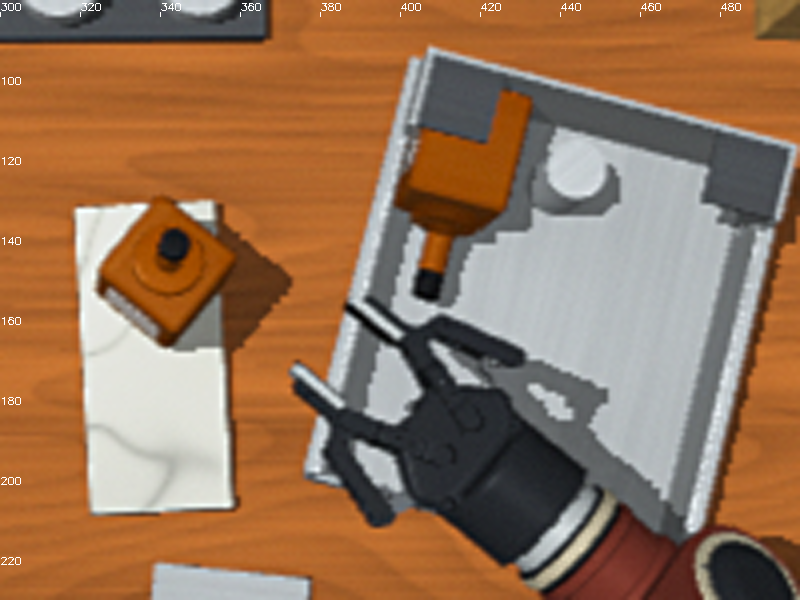

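```bash
python3 -m jog '{"offset":[[0,0,0.15],[0,0,0.15],[0,0,0.15],[0,0,0.15],[0,0,0.15],[0,0,0.15],[0,0,0.15],[0,0,0.15],[0,0,0.15],[0,0,0.15],[0,0,0.15],[0,0,0.15]],"angular":[[-0.95,0.81,0],[-0.95,0.81,0],[-0.95,0.81,0],[-0.95,0.81,0],[-0.95,0.81,0],[-0.95,0.81,0],[-0.95,0.81,0],[-0.95,0.81,0],[-0.95,0.81,0],[-0.95,0.81,0],[-0.95,0.81,0],[-0.95,0.81,0]],"jaw":[40,40,40,40,40,40,40,40,40,40,40,40]}'
python3 -m jog '{"offset":[[0.1,-0.15,0],[0.13,-0.19,0],[0.13,-0.19,0],[0.13,-0.19,0],[0.13,-0.19,0],[0.13,-0.19,0],[0.13,-0.19,0],[0.13,-0.19,0],[0.13,-0.19,0],[0.13,-0.19,0],[0.13,-0.19,0],[0.13,-0.19,0]],"angular":[[0,0,1],[0,0,1],[0,0,1],[0,0,1],[0,0,1],[0,0,1],[0,0,1],[0,0,1],[0,0,1],[0,0,1],[0,0,1],[0,0,1]],"jaw":[34,34,34,34,34,34,34,34,34,34,34,34]}'
python3 -m jog '{"offset":[[0,0,-0.3],[0,0,-0.4],[0,0,-0.4],[0,0,-0.4],[0,0,-0.4],[0,0,-0.4],[0,0,-0.4],[0,0,-0.4],[0,0,-0.3],[0,0,0],[0,0,0]],"angular":[[0,0,1],[0,0,1],[0,0,1],[0,0,1],[0,0,1],[0,0,1],[0,0,1],[0,0,0.25],[0,0,0],[0,0,0],[0,0,0]],"jaw":[34,34,34,34,34,34,34,34,34,34,34]}'
python3 - <<'E'
from h import *
np.set_printoptions(precision=4,suppress=True)
s=manip.state(); print(s['tool_pos'],s['joint_pos'])
M=R.from_quat(np.roll(s['tool_rot'],-1)).as_matrix(); print(M)
cv2.imwrite('pics/t10.png',manip.grab_frame('top'))
P=np.vstack([bottle(.635,-.241,np.deg2rad(-15)),s['tool_pos']])
crop('top',370,85,140,145,4,'ov2t',P,cv2.imread('pics/top0.png'))
crop('side',300,75,160,110,5,'s10',pts=P)
E
```

```text
time: 15.05
tool_pos: [0.5579, -0.1274, 0.3034]
tool_rot: [-0.295, 0.297, -0.641, 0.643]
contact_force: [0.4, -1.2, -0.2]
gripper_width: 0.465
time: 16.25
tool_pos: [0.6342, -0.2397, 0.3014]
tool_rot: [0.618, -0.617, 0.346, -0.342]
contact_force: [0.5, -0.3, -0.2]
gripper_width: 0.397
time: 17.35
tool_pos: [0.6345, -0.2389, 0.1325]
tool_rot: [0.702, -0.7, 0.093, -0.091]
contact_force: [0.7, -0.2, 0.3]
gripper_width: 0.403
[ 0.6345 -0.2389  0.1325] [-0.47    0.2507  1.5621  0.0005  1.3327 -1.7798]
[[ 0.9661 -0.0032  0.2581]
 [-0.2581  0.0022  0.9661]
 [-0.0036 -1.      0.0013]]
```

View pics/t10.png

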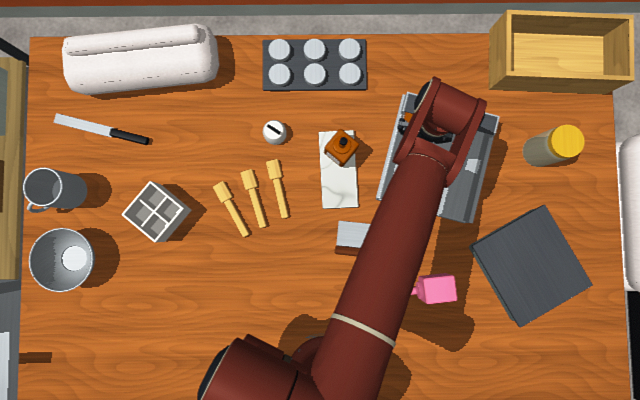

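View pics/ov2t.png

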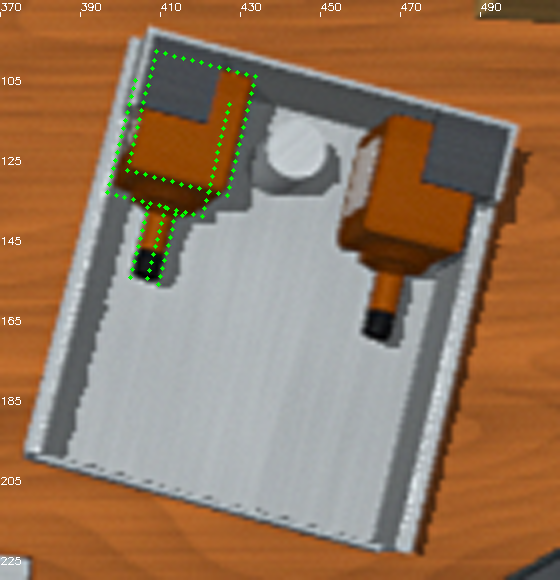

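View pics/s10.png

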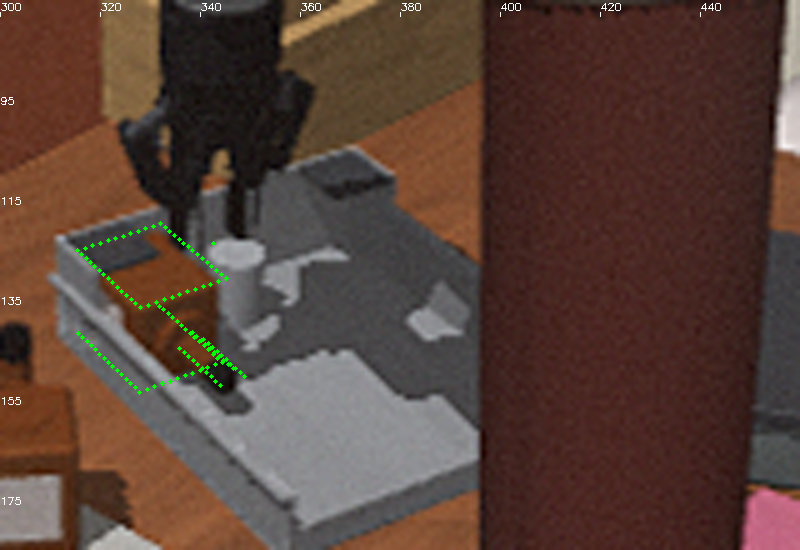

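```bash
python3 -m jog '{"offset":[[0,0,-0.3],[0,0,-0.4],[0,-0.03,-0.4],[0,0,-0.4],[0,0,-0.4],[0,0,-0.35],[0,0,0],[0,0,0],[0,0,0],[0,0,0],[0,0,0],[0,0,0]],"angular":[[0,0,0],[0,0,0],[0,0,0],[0,0,0],[0,0,0],[0,0,0],[0,0,0],[0,0,0],[0,0,0],[0,0,0],[0,0,0],[0,0,0]],"jaw":[34,34,34,34,34,34,34,0,0,0,0,0]}'
python3 -m jog '{"offset":[[-0.2,0.05,0],[-0.25,0.07,0],[-0.25,0.07,0],[-0.25,0.07,0],[-0.25,0.07,0],[-0.25,0.07,0],[-0.1,0.02,0],[0,0,0]],"angular":[[0,0,0],[0,0,0],[0,0,0],[0,0,0],[0,0,0],[0,0,0],[0,0,0],[0,0,0]],"jaw":[0,0,0,0,0,0,0,0]}'
python3 - <<'E'
from h import *
s=manip.state(); print(s['joint_pos'].round(4),s['gripper_width'])
crop('top',300,85,200,145,4,'t11')
crop('side',230,75,200,110,4,'s11')
E
```

```text
time: 18.65
tool_pos: [0.6351, -0.2403, 0.0208]
tool_rot: [0.702, -0.701, 0.092, -0.091]
contact_force: [1.2, 0.5, -1.0]
gripper_width: 0.215
time: 19.45
tool_pos: [0.5562, -0.2189, 0.0204]
tool_rot: [0.702, -0.701, 0.093, -0.091]
contact_force: [-2.2, -0.4, -0.2]
gripper_width: 0.212
[-4.9950e-01  2.1080e-01  1.8171e+00  3.0000e-04  1.1178e+00 -1.8099e+00] 0.21167508736950383
```

View pics/t11.png

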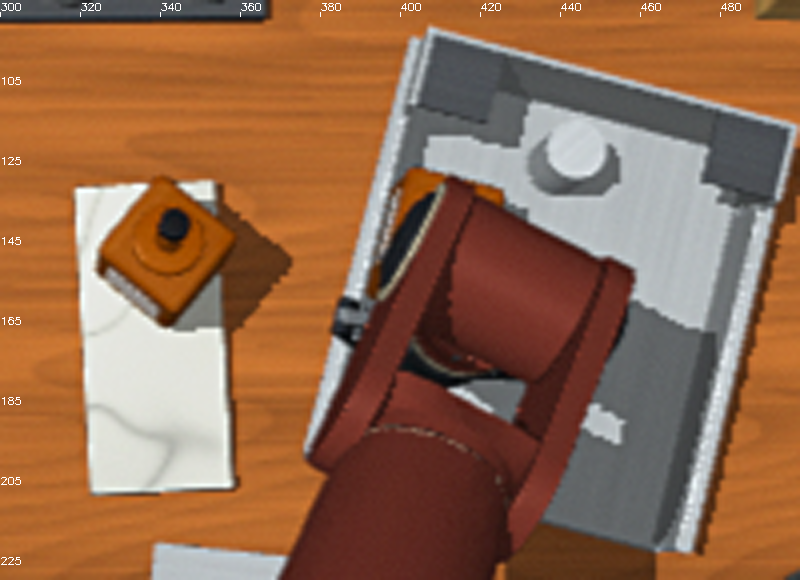

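View pics/s11.png

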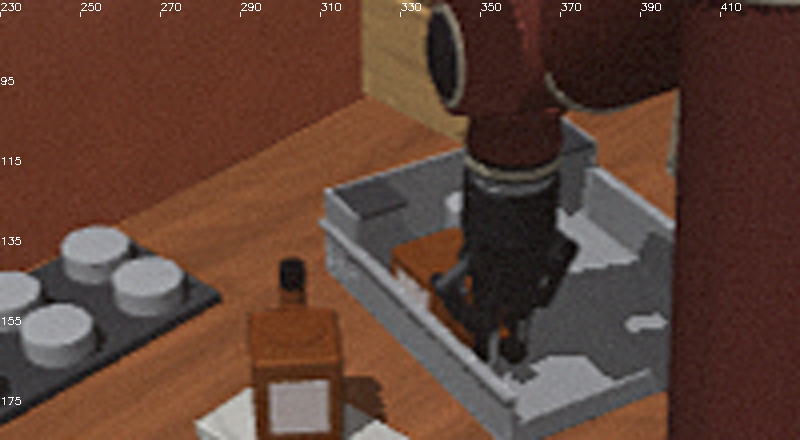

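```bash
python3 -m jog '{"offset":[[0,0,0.3],[0,0,0.4],[0,0,0.5],[0,0,0.6],[0,0,0.6],[0,0,0.6],[0,0,0.6],[0,0,0.6],[0,0,0.6],[0,0,0.5],[0,0,0.3],[0,0,0]],"angular":[[0,0,0],[0,0,0],[0,0,0],[0,0,0],[0,0,0],[0,0,0],[0,0,0],[0,0,0],[0,0,0],[0,0,0],[0,0,0],[0,0,0]],"jaw":[0,0,0,0,0,0,0,0,0,0,0,0]}'
python3 -m jog '{"offset":[[-0.1,0.1,0],[-0.12,0.13,0],[-0.12,0.13,0],[-0.12,0.13,0],[-0.12,0.13,0],[-0.12,0.13,0],[-0.12,0.13,0],[-0.12,0.13,0],[-0.12,0.13,0],[-0.12,0.13,0],[-0.12,0.13,0],[-0.12,0.13,0]],"angular":[[0,0,-0.5],[0,0,-1],[0,0,-1],[0,0,-1],[0,0,-1],[0,0,-1],[0,0,-1],[0,0,-1],[0,0,-1],[0,0,-1],[0,0,-1],[0,0,-1]],"jaw":[0,0,0,0,0,0,0,0,0,0,0,0]}'
python3 -m jog '{"offset":[[-0.1,0.13,0],[-0.1,0.13,0],[-0.1,0.1,0],[0,0.1,0],[0,0,0],[0,0,0]],"angular":[[0,0,-1],[0,0,-1],[0,0,-1],[0,0,-1],[0,0,-0.3],[0,0,0]],"jaw":[0,0,0,0,0,0]}'
python3 - <<'E'
from h import *
np.set_printoptions(precision=4,suppress=True)
s=manip.state(); print(s['tool_pos'],s['joint_pos'],s['gripper_width'])
M=R.from_quat(np.roll(s['tool_rot'],-1)).as_matrix(); print(M)
sd=-M[:,0]; S=np.arctan2(sd[1],sd[0]); print(np.rad2deg(S),'tilt axis',np.cross([0,0,-1],sd))
p=np.load('p.npy'); q=s['joint_pos']
for t,z in((30,.25),(60,.25),(90,.25),(90,.14)):
    Rt=Rtilt(S,np.deg2rad(t)); pos=np.array([.51,-.047,z])+Rt[:,1]*.0187
    q,e=ik(pos,Rt,q,p); print(t,q,e,pos,'wrist',pos-Rt[:,1]*p[5])
print(at('top',[[438,290]],.05))
cv2.imwrite('pics/t12.png',manip.grab_frame('top'))
E
```

```text
time: 20.75
tool_pos: [0.5584, -0.2197, 0.3037]
tool_rot: [-0.701, 0.701, -0.091, 0.093]
contact_force: [-0.0, 0.3, -2.8]
gripper_width: 0.217
time: 21.95
tool_pos: [0.4854, -0.1419, 0.298]
tool_rot: [0.526, -0.524, 0.476, -0.472]
contact_force: [0.8, 0.2, -3.7]
gripper_width: 0.212
time: 22.55
tool_pos: [0.4708, -0.1191, 0.2984]
tool_rot: [0.408, -0.406, 0.579, -0.577]
contact_force: [-0.7, -0.3, -3.8]
gripper_width: 0.218
[ 0.4708 -0.1191  0.2984] [-0.4032 -0.319   1.8396  0.0034  1.6225 -0.0593] 0.2180203335353241
[[-0.337  -0.0002  0.9415]
 [-0.9415  0.0037 -0.337 ]
 [-0.0035 -1.     -0.0014]]
70.30733995125422 tilt axis [ 0.9415 -0.337   0.    ]
30 [-0.4995 -0.2396  1.9445  0.517   1.5319 -0.2016] 2.40811744373501e-12 [ 0.5132 -0.0382  0.2338] wrist [ 0.466  -0.1698  0.4759]
60 [-0.6866 -0.1162  2.0042  0.9642  1.6918 -0.4479] 2.42861286636753e-15 [ 0.5155 -0.0318  0.2407] wrist [ 0.4339 -0.2597  0.3805]
90 [-0.7512  0.1133  2.0319  1.3404  1.9099 -0.614 ] 1.1102230246251565e-15 [ 0.5163 -0.0294  0.25  ] wrist [ 0.4221 -0.2926  0.25  ]
90 [-0.7512  0.3467  2.01    1.2745  1.8547 -0.8285] 1.0258131607803306e-09 [ 0.5163 -0.0294  0.14  ] wrist [ 0.4221 -0.2926  0.14  ]
[[ 0.2357 -0.3091  0.05  ]]
```

View pics/t12.png

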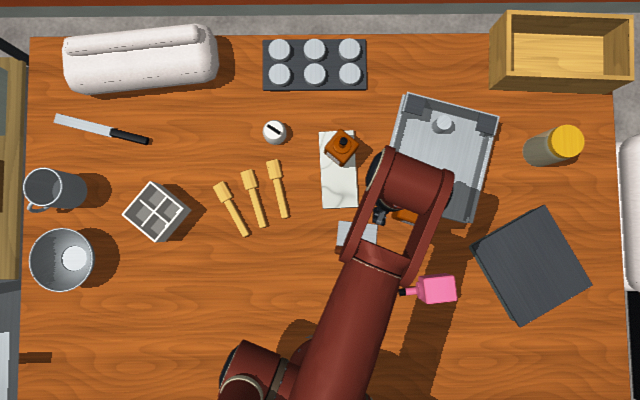

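```bash
python3 -m jog '{"offset":[[0.05,0.1,0],[0.06,0.12,0],[0.06,0.12,0],[0.06,0.12,0],[0.06,0.12,0],[0.06,0.12,0],[0.06,0.12,0],[0.06,0.12,0],[0.06,0.12,0],[0.06,0.12,0],[0.06,0.12,0],[0.06,0.12,0]],"angular":[[0.47,-0.17,0],[0.94,-0.34,0],[0.94,-0.34,0],[0.94,-0.34,0],[0.94,-0.34,0],[0.94,-0.34,0],[0.94,-0.34,0],[0.94,-0.34,0],[0.94,-0.34,0],[0.94,-0.34,0],[0.94,-0.34,0],[0.94,-0.34,0]],"jaw":[0,0,0,0,0,0,0,0,0,0,0,0]}'
python3 -m jog '{"offset":[[0.06,0.12,0],[0.06,0.12,0],[0.06,0.12,0],[0.01,0.01,-0.1],[0,0,-0.4],[0,0,-0.5],[0,0,-0.5],[0,0,-0.5],[0,0,-0.5],[0,0,-0.3],[0,0,0]],"angular":[[0.94,-0.34,0],[0.94,-0.34,0],[0.94,-0.34,0],[0.47,-0.17,0],[0,0,0],[0,0,0],[0,0,0],[0,0,0],[0,0,0],[0,0,0],[0,0,0]],"jaw":[0,0,0,0,0,0,0,0,0,0,0]}'
python3 - <<'E'
from h import *
np.set_printoptions(precision=4,suppress=True)
s=manip.state(); print(s['tool_pos'],s['joint_pos'],s['gripper_width'])
M=R.from_quat(np.roll(s['tool_rot'],-1)).as_matrix(); print(M)
crop('top',300,85,200,145,4,'t13')
crop('side',230,75,200,130,4,'s13')
E
```

```text
time: 23.8
tool_pos: [0.5068, -0.0492, 0.2994]
tool_rot: [0.664, -0.005, 0.706, -0.246]
contact_force: [0.4, 0.5, -2.9]
gripper_width: 0.213
time: 24.9
tool_pos: [0.5156, -0.0296, 0.1575]
tool_rot: [0.696, 0.123, 0.697, -0.122]
contact_force: [-0.2, 0.7, -3.5]
gripper_width: 0.211
[ 0.5156 -0.0296  0.1575] [-0.7534  0.3044  2.0213  1.2859  1.8626 -0.7947] 0.2110963887358331
[[-0.0016  0.3414  0.9399]
 [ 0.0018  0.9399 -0.3414]
 [-1.      0.0011 -0.0021]]
```

View pics/t13.png

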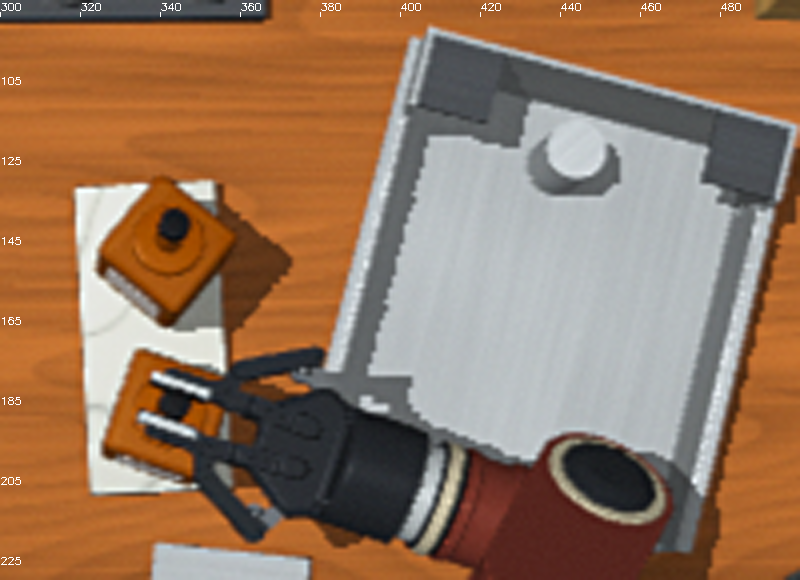

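View pics/s13.png

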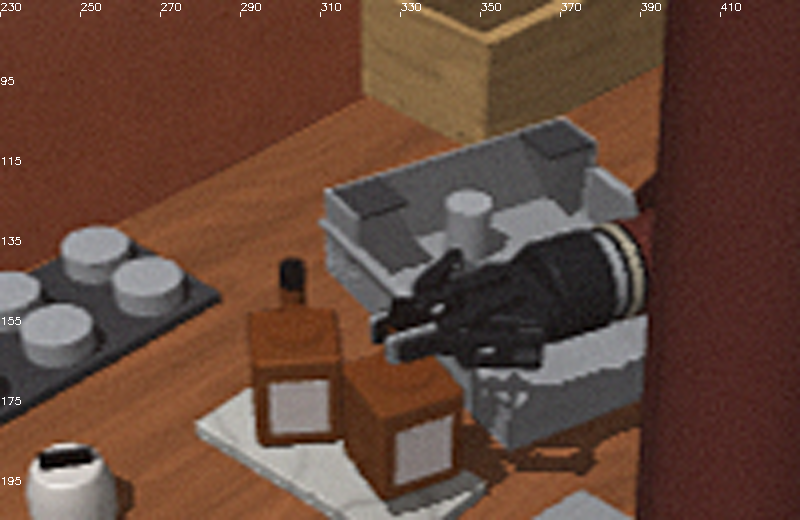

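```bash
python3 -m jog '{"offset":[[0,0,-0.1],[0,0,-0.1],[0,0,-0.08],[0,0,-0.04],[0,0,-0.03],[0,0,0]],"angular":[[0,0,0],[0,0,0],[0,0,0],[0,0,0],[0,0,0],[0,0,0]],"jaw":[0,0,0,0,0,0]}'
python3 -m jog '{"offset":[[0,0,-0.03],[0,0,-0.03],[0,0,0]],"angular":[[0,0,0],[0,0,0],[0,0,0]],"jaw":[0,0,0]}'
```

```text
time: 25.6
tool_pos: [0.5162, -0.0301, 0.1427]
tool_rot: [0.697, 0.123, 0.695, -0.122]
contact_force: [-0.2, 0.2, -3.0]
gripper_width: 0.209
time: 25.9
tool_pos: [0.5162, -0.0301, 0.1396]
tool_rot: [0.697, 0.123, 0.695, -0.122]
contact_force: [0.5, 0.2, -3.1]
gripper_width: 0.211
```

```bash
python3 -m jog '{"offset":[[0,0,-0.03],[0,0,-0.03],[0,0,0]],"angular":[[0,0,0],[0,0,0],[0,0,0]],"jaw":[0,0,0]}'
python3 -m jog '{"offset":[[0,0,-0.02],[0,0,-0.02],[0,0,0]],"angular":[[0,0,0],[0,0,0],[0,0,0]],"jaw":[0,0,0]}'
```

```text
time: 26.2
tool_pos: [0.5163, -0.0302, 0.1368]
tool_rot: [0.698, 0.123, 0.695, -0.122]
contact_force: [-0.1, 0.0, -3.1]
gripper_width: 0.214
time: 26.5
tool_pos: [0.5162, -0.0303, 0.1367]
tool_rot: [0.699, 0.124, 0.694, -0.12]
contact_force: [-3.3, 1.1, 6.2]
gripper_width: 0.216
```

```bash
python3 -m jog '{"offset":[[0,0,0.03],[0,0,0],[0,0,0],[0,0,0],[0,0,0],[-0.1,-0.28,0],[-0.15,-0.4,0],[-0.2,-0.56,0],[-0.2,-0.56,0],[-0.1,-0.28,0.2],[0,0,0.5],[0,0,0.8]],"angular":[[0,0,0],[0,0,0],[0,0,0],[0,0,0],[0,0,0],[0,0,0],[0,0,0],[0,0,0],[0,0,0],[0,0,0],[0,0,0],[0,0,0]],"jaw":[0,45,45,45,45,45,45,45,45,45,45,45]}'
python3 - <<'E'
from h import *
np.set_printoptions(precision=4,suppress=True)
s=manip.state(); print(s['tool_pos'],s['joint_pos'],s['gripper_width'])
im=manip.grab_frame('top');cv2.imwrite('pics/t14.png',im)
crop('side',150,75,250,170,3,'s14')
E
```

```text
time: 27.7
tool_pos: [0.478, -0.1346, 0.2111]
tool_rot: [0.696, 0.125, 0.697, -0.121]
contact_force: [0.5, -1.0, 0.4]
gripper_width: 0.528
[ 0.478  -0.1346  0.2111] [-0.9396  0.2673  1.9399  1.1959  2.0376 -0.7237] 0.5283444519427726
```

View pics/t14.png

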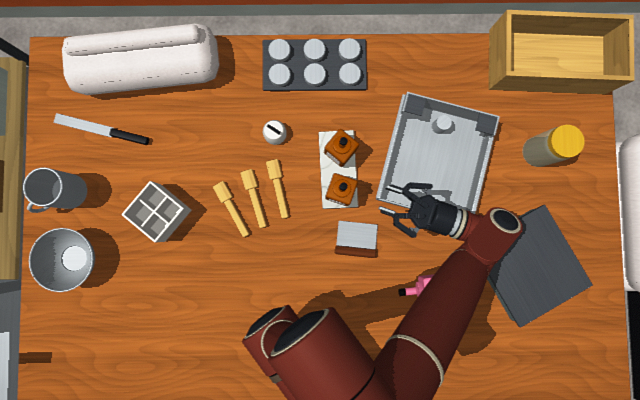

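View pics/s14.png

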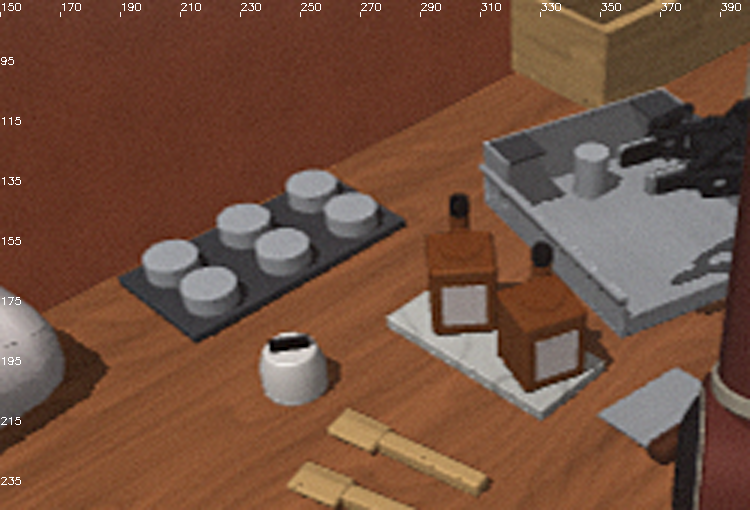

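```bash
python3 - <<'E'
from h import *
np.set_printoptions(precision=3,suppress=True)
D=np.deg2rad; p=np.load('p.npy')
q0=manip.state()['joint_pos']
pad={'a':((.4816,.2663),28.3),'b':((.5138,.1974),16.4),'c':((.5415,.1279),12.7)}
for k,((x,y),ang) in pad.items():
    q,e=ik(np.array([x,y,.1]),Rtilt(D(ang),0),np.array([.3,.1,1.7,0,1.4,.5]),p); print(k,q,e)
    for s in (60,80,95,110):
        qq=q.copy()
        for t,z in((0,.3),(35,.3),(70,.3),(70,.13)):
            Rt=Rtilt(D(s),D(t)); pos=np.array([.455,.47,z])+Rt[:,1]*.0187
            qq,e=ik(pos,Rt,qq,p)
            if t==70:print(' ',s,t,z,qq,round(e,5),'wrist',pos-Rt[:,1]*p[5])
E
```

```text
a [ 0.37  -0.006  1.9   -0.     1.247  1.447] 4.769394864879341e-11
  60 70 0.3 [ 0.482 -0.364  2.191  1.319  0.546  0.079] 0.0 wrist [0.332 0.258 0.389]
  60 70 0.13 [ 0.482 -0.033  2.253  1.962  0.576 -0.67 ] 0.0 wrist [0.332 0.258 0.219]
  80 70 0.3 [ 0.348 -0.217  2.076  1.336  0.992 -0.124] 0.0 wrist [0.412 0.229 0.389]
  80 70 0.13 [ 0.348  0.085  2.132  1.582  0.952 -0.556] 0.0 wrist [0.412 0.229 0.219]
  95 70 0.3 [ 0.301 -0.073  1.949  1.288  1.273 -0.224] 0.0 wrist [0.476 0.226 0.389]
  95 70 0.13 [ 0.301  0.202  1.999  1.4    1.199 -0.56 ] 0.0 wrist [0.476 0.226 0.219]
  110 70 0.3 [ 0.292  0.075  1.8    1.221  1.519 -0.305] 0.0 wrist [0.539 0.24  0.389]
  110 70 0.13 [ 0.292  0.323  1.847  1.249  1.421 -0.585] 0.0 wrist [0.539 0.24  0.219]
b [ 0.232 -0.005  1.9   -0.     1.247  1.516] 6.733158485242254e-10
  60 70 0.3 [ 0.482 -0.364  2.191  1.319  0.546  0.079] 0.0 wrist [0.332 0.258 0.389]
  60 70 0.13 [ 0.482 -0.033  2.253  1.962  0.576 -0.67 ] 0.0 wrist [0.332 0.258 0.219]
  80 70 0.3 [ 0.348 -0.217  2.076  1.336  0.992 -0.124] 0.0 wrist [0.412 0.229 0.389]
  80 70 0.1
[... 485 characters left out ...]
42e-10
  60 70 0.3 [ 0.482 -0.364  2.191  1.319  0.546  0.079] 0.0 wrist [0.332 0.258 0.389]
  60 70 0.13 [ 0.482 -0.033  2.253  1.962  0.576 -0.67 ] 0.0 wrist [0.332 0.258 0.219]
  80 70 0.3 [ 0.348 -0.217  2.076  1.336  0.992 -0.124] 0.0 wrist [0.412 0.229 0.389]
  80 70 0.13 [ 0.348  0.085  2.132  1.582  0.952 -0.556] 0.0 wrist [0.412 0.229 0.219]
  95 70 0.3 [ 0.301 -0.073  1.949  1.288  1.273 -0.224] 0.0 wrist [0.476 0.226 0.389]
  95 70 0.13 [ 0.301  0.202  1.999  1.4    1.199 -0.56 ] 0.0 wrist [0.476 0.226 0.219]
  110 70 0.3 [ 0.292  0.075  1.8    1.221  1.519 -0.305] 0.0 wrist [0.539 0.24  0.389]
  110 70 0.13 [ 0.292  0.323  1.847  1.249  1.421 -0.585] 0.0 wrist [0.539 0.24  0.219]
```

```bash
python3 -m jog '{"offset":[[0,0,0.16],[0,0,0.16],[0,0,0.16],[0,0,0.16],[0,0,0.16],[0,0,0.16],[0,0,0.16],[0,0,0.16],[0,0,0.16],[0,0,0.16],[0,0,0.16],[0,0,0.1]],"angular":[[-1,0.36,0],[-1,0.36,0],[-1,0.36,0],[-1,0.36,0],[-1,0.36,0],[-1,0.36,0],[-1,0.36,0],[-1,0.36,0],[-1,0.36,0],[-1,0.36,0],[-1,0.36,0],[-1,0.36,0]],"jaw":[40,40,40,40,40,40,40,40,40,40,40,40]}'
python3 -m jog '{"offset":[[0,0,0],[0,0.2,0],[0,0.78,0],[0,0.78,0],[0,0.78,0],[0,0.78,0],[0,0.78,0],[0,0.78,0],[0,0.78,0],[0,0.78,0],[0,0.78,0],[0.07,0.78,0]],"angular":[[-1,0.36,0],[-1,0.36,0],[-0.12,0.04,0],[0,0,-0.77],[0,0,-0.77],[0,0,-0.77],[0,0,-0.77],[0,0,-0.77],[0,0,-0.77],[0,0,-0.77],[0,0,-0.77],[0,0,-0.78]],"jaw":[36,36,36,36,36,36,36,36,36,36,36,36]}'
python3 -m jog '{"offset":[[0,0,-0.5],[0,0,-0.7],[0,0,-0.7],[0,0,-0.7],[0,0,-0.5],[0,0,-0.3],[0,0,0],[0,0,0]],"angular":[[0,0,0],[0,0,0],[0,0,0],[0,0,0],[0,0,0],[0,0,0],[0,0,0],[0,0,0]],"jaw":[36,36,36,36,36,36,36,36]}'
python3 - <<'E'
from h import *
np.set_printoptions(precision=4,suppress=True)
s=manip.state(); print(s['tool_pos'],s['joint_pos'],s['gripper_width'])
M=R.from_quat(np.roll(s['tool_rot'],-1)).as_matrix(); print(M)
crop('top',115,120,250,145,3,'t15',pts=[s['tool_pos']])
crop('side',150,140,200,140,4,'s15',pts=[s['tool_pos']])
E
```

```text
time: 29.0
tool_pos: [0.4786, -0.1345, 0.3057]
tool_rot: [0.473, -0.336, 0.62, -0.528]
contact_force: [0.1, 0.1, 0.2]
gripper_width: 0.467
time: 30.2
tool_pos: [0.4815, 0.2673, 0.3042]
tool_rot: [-0.175, 0.174, -0.684, 0.686]
contact_force: [-0.0, -1.0, 0.4]
gripper_width: 0.418
time: 31.0
tool_pos: [0.4828, 0.266, 0.1353]
tool_rot: [-0.177, 0.174, -0.684, 0.686]
contact_force: [-0.5, 0.1, 0.8]
gripper_width: 0.421
[0.4828 0.266  0.1353] [ 0.3699 -0.0454  1.876  -0.0029  1.3081  1.4402] 0.42068307731052174
[[-0.877   0.0037  0.4805]
 [-0.4806 -0.0016 -0.877 ]
 [-0.0025 -1.      0.0032]]
```

View pics/t15.png

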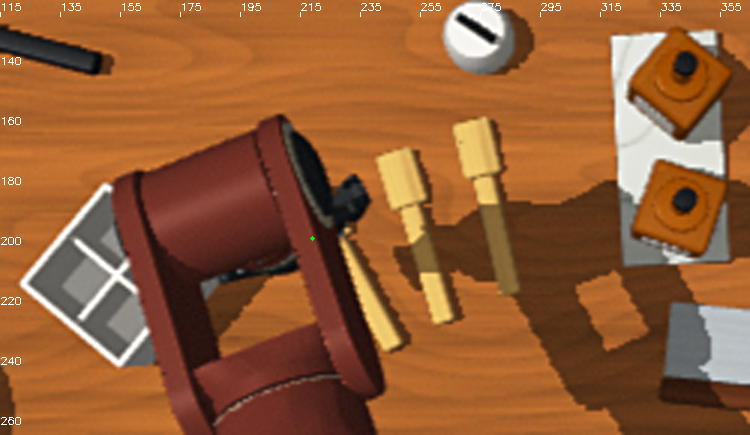

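View pics/s15.png

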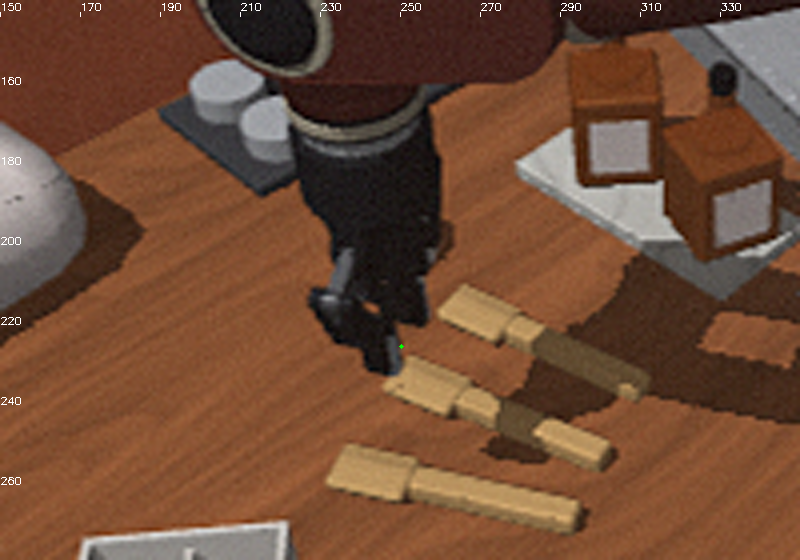

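```bash
python3 -m jog '{"offset":[[0,0,-0.4],[0,0,-0.5],[0,0,-0.5],[0,0,-0.5],[0,0,-0.4],[0,0,-0.2],[0,0,-0.13],[0,0,0],[0,0,0],[0,0,0],[0,0,0],[0,0,0]],"angular":[[0,0,0],[0,0,0],[0,0,0],[0,0,0],[0,0,0],[0,0,0],[0,0,0],[0,0,0],[0,0,0],[0,0,0],[0,0,0],[0,0,0]],"jaw":[36,36,36,36,36,36,36,36,0,0,0,0]}'
python3 - <<'E'
from h import *
s=manip.state(); print(s['tool_pos'],s['gripper_width'])
crop('side',150,140,200,140,4,'s16',pts=[s['tool_pos']])
E
```

```text
time: 32.3
tool_pos: [0.4834, 0.2663, 0.0042]
tool_rot: [-0.177, 0.174, -0.684, 0.686]
contact_force: [-0.4, 1.1, 5.3]
gripper_width: 0.305
[0.48335705 0.26634615 0.00417845] 0.30521346073287886
```

View pics/s16.png

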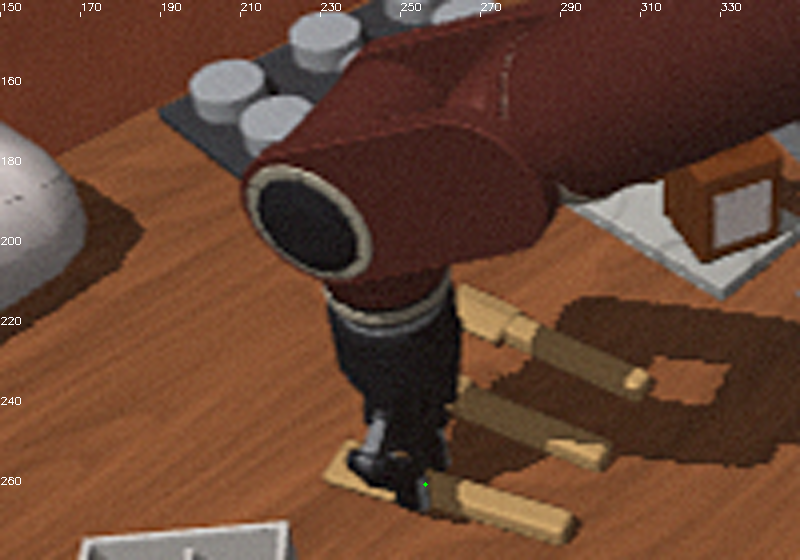

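```bash
python3 -m jog '{"offset":[[0,0,0],[0,0,0],[0,0,0]],"angular":[[0,0,0],[0,0,0],[0,0,0]],"jaw":[0,0,0]}'
```

```text
time: 32.65
tool_pos: [0.4834, 0.2663, 0.0042]
tool_rot: [-0.177, 0.174, -0.684, 0.686]
contact_force: [-0.7, -0.1, 6.5]
gripper_width: 0.304
```

```bash
python3 -m jog '{"offset":[[0,0,0.1],[0,0,0.2],[0,0,0.3],[0,0,0.4],[0,0,0.4],[0,0,0]],"angular":[[0,0,0],[0,0,0],[0,0,0],[0,0,0],[0,0,0],[0,0,0]],"jaw":[0,0,0,0,0,0]}'
python3 - <<'E'
from h import *
s=manip.state(); print(s['tool_pos'],s['gripper_width'],s['contact_force'])
crop('side',190,160,120,120,5,'s17',pts=[s['tool_pos']])
crop('top',115,120,250,145,3,'t17')
E
```

```text
time: 33.25
tool_pos: [0.4849, 0.2669, 0.0772]
tool_rot: [-0.179, 0.172, -0.684, 0.686]
contact_force: [-0.0, -0.0, 0.5]
gripper_width: 0.304
[0.48489741 0.26687925 0.07723428] 0.303699395795092 [-0.02128529 -0.02330097  0.54985042]
```

View pics/s17.png

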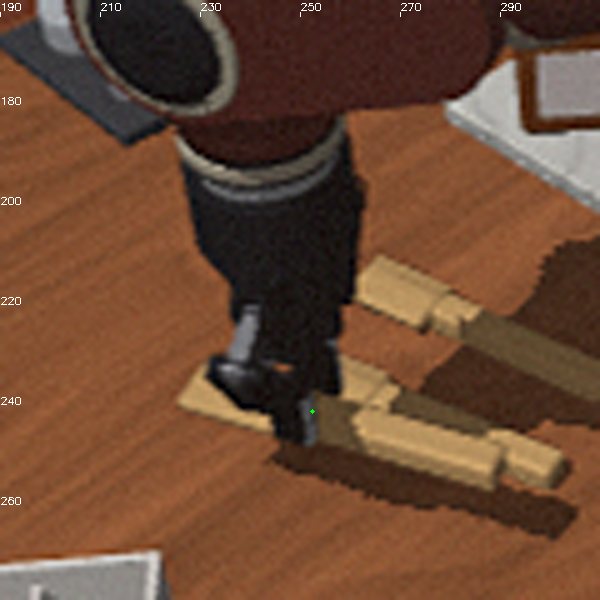

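View pics/t17.png

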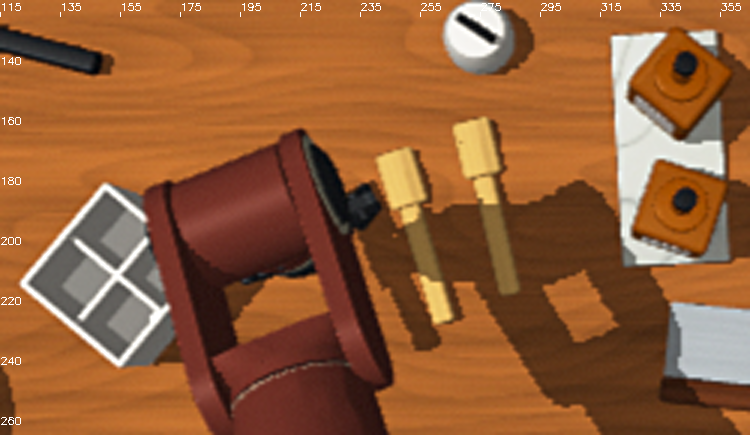

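```bash
python3 - <<'E'
from h import *
s=manip.state(); t=s['tool_pos']
for uv in ((289.6,254.5),):
    e=at('side',[uv],.082)[0]; v=t-e; print(e,np.hypot(*v[:2]),np.rad2deg(np.arctan2(v[1],v[0])))
E
```

```text
[0.3832322  0.23164899 0.082     ] 0.10517380551141213 19.041254113413686
```

```bash
python3 -m jog '{"offset":[[0,0,-0.4],[0,0,-0.4],[0,0,-0.3],[0,0,-0.2],[0,0,-0.09],[0,0,0],[0,0,0],[0,0,0],[-0.09,-0.03,0.03],[-0.1,-0.04,0],[0,0,0]],"angular":[[0,0,0],[0,0,0],[0,0,0],[0,0,0],[0,0,0],[0,0,0],[0,0,0],[0,0,0],[0,0,-0.6],[0,0,-0.6],[0,0,0]],"jaw":[0,0,0,0,0,40,40,40,40,40,40]}'
python3 -m jog '{"offset":[[0,0,0],[0,0,0],[0,0,0],[0,0,0],[0,0,0],[0,0,0]],"angular":[[0,0,0],[0,0,0],[0,0,0],[0,0,0],[0,0,0],[0,0,0]],"jaw":[0,0,0,0,0,0]}'
```

```text
time: 34.45
tool_pos: [0.4723, 0.2622, 0.0045]
tool_rot: [-0.133, 0.132, -0.694, 0.696]
contact_force: [-0.3, 0.7, 0.1]
gripper_width: 0.473
time: 35.05
tool_pos: [0.4733, 0.2625, 0.0051]
tool_rot: [-0.133, 0.131, -0.694, 0.696]
contact_force: [1.7, -0.1, 2.0]
gripper_width: 0.218
```

```bash
python3 -m jog '{"offset":[[0,0,0.2],[0,0,0.4],[0,0,0.6],[0,0,0.7],[0,0,0.7],[0,0,0.7],[0,0,0.7],[0,0,0.6],[0,0,0.2]],"angular":[[0,0,0],[0,0,0],[0,0,0],[0,0,0],[0,0,0],[0,0,0],[0,0,0],[0,0,0],[0,0,0]],"jaw":[0,0,0,0,0,0,0,0,0]}'
python3 -m jog '{"offset":[[0,0.1,0],[0,0.2,0],[0,0.2,0],[0,0.2,0],[0,0.2,0],[0,0.2,0],[0,0.2,0],[0,0.2,0],[0,0.2,0],[0,0.2,0],[0,0.2,0],[0,0.2,0]],"angular":[[0,0,1],[0,0,1],[0,0,1],[0,0,1],[0,0,1],[0,0,1],[0,0,1],[0,0,1],[0,0,1],[0,0,1],[0,0,1],[0,0,1]],"jaw":[0,0,0,0,0,0,0,0,0,0,0,0]}'
python3 -m jog '{"offset":[[-0.04,0.2,0],[-0.04,0.23,0],[-0.04,0.23,0],[-0.04,0.23,0],[-0.04,0.23,0],[-0.04,0.23,0],[-0.04,0.23,0],[-0.04,0.23,0],[-0.04,0.23,0],[-0.04,0.23,0],[-0.04,0.23,0],[-0.04,0.23,0]],"angular":[[0.9,0.08,0.25],[0.97,0.085,0],[0.97,0.085,0],[0.97,0.085,0],[0.97,0.085,0],[0.97,0.085,0],[0.97,0.085,0],[0.97,0.085,0],[0.97,0.085,0],[0.97,0.085,0],[0.97,0.085,0],[0.97,0.085,0]],"jaw":[0,0,0,0,0,0,0,0,0,0,0,0]}'
python3 - <<'E'
from h import *
np.set_printoptions(precision=4,suppress=True)
s=manip.state(); print(s['tool_pos'],s['joint_pos'],s['gripper_width'])
M=R.from_quat(np.roll(s['tool_rot'],-1)).as_matrix(); print(M)
E=s['tool_pos']-.005*M[:,1]+.095*M[:,0]; print('E',E)
crop('top',90,120,250,180,3,'t18',pts=[E,E-.17*M[:,0]])
crop('side',130,140,200,200,4,'s18',pts=[E,E-.17*M[:,0]])
E
```

```text
time: 35.95
tool_pos: [0.474, 0.2628, 0.2493]
tool_rot: [-0.135, 0.129, -0.694, 0.695]
contact_force: [0.4, -0.1, -0.4]
gripper_width: 0.218
time: 37.15
tool_pos: [0.4719, 0.3772, 0.2428]
tool_rot: [-0.516, 0.516, -0.483, 0.483]
contact_force: [0.2, -0.2, -0.4]
gripper_width: 0.21
time: 38.35
tool_pos: [0.4482, 0.5136, 0.2433]
tool_rot: [0.701, -0.153, 0.691, -0.093]
contact_force: [0.0, 0.0, -0.4]
gripper_width: 0.218
[0.4482 0.5136 0.2433] [ 0.3522  0.009   1.9609  1.3327  1.2009 -0.3059] 0.21759780665559075
[[ 0.0283 -0.0801  0.9964]
 [-0.3419  0.9359  0.085 ]
 [-0.9393 -0.3431 -0.0009]]
E [0.4513 0.4764 0.1558]
```

View pics/t18.png

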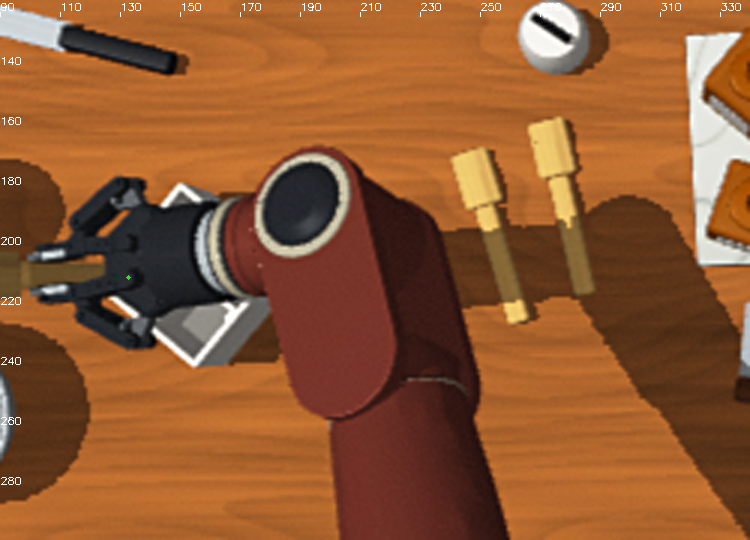

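View pics/s18.png

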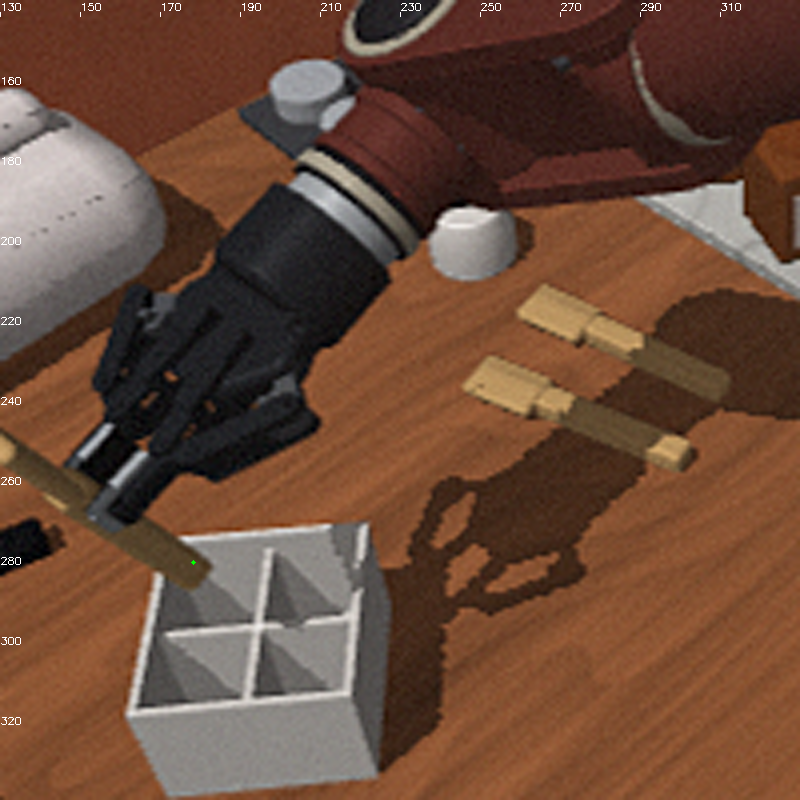

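```bash
python3 - <<'E'
from h import *
np.set_printoptions(precision=4,suppress=True)
s=manip.state()
M=R.from_quat(np.roll(s['tool_rot'],-1)).as_matrix()
E=s['tool_pos']-.005*M[:,1]+.095*M[:,0]; Q=[E-k*M[:,0] for k in (0,.05,.095,.115,.17)]
crop('top',0,120,250,180,3,'t19',pts=Q)
crop('side',60,180,200,160,4,'s19',pts=Q)
E
```

```text
(no output)
```

View pics/t19.png

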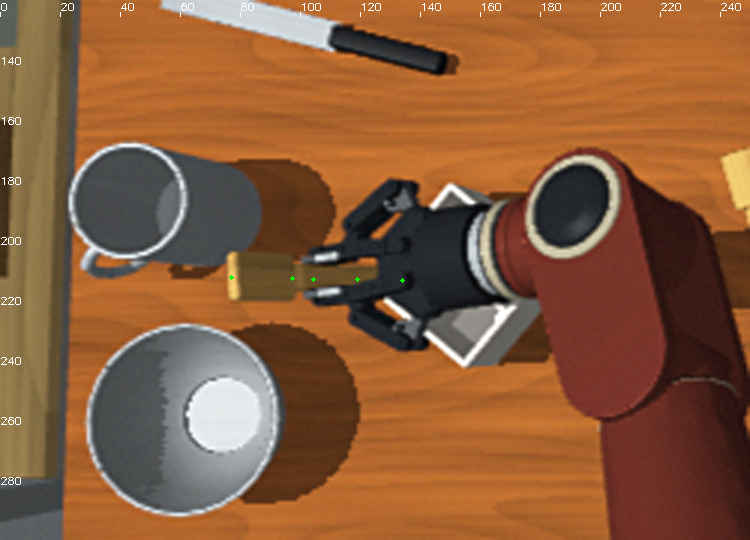

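View pics/s19.png

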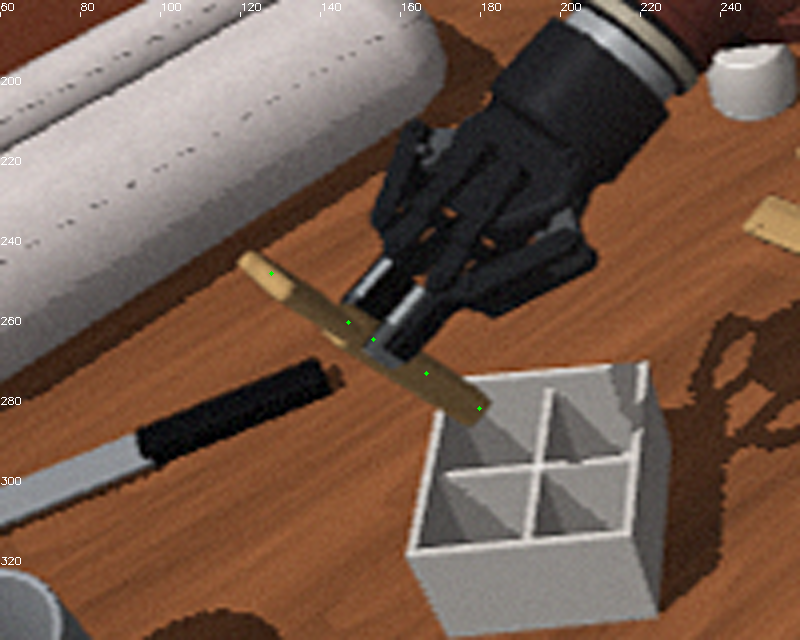

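```bash
python3 -m jog '{"offset":[[0.05,0.13,0],[0,0,-0.3],[0,0,-0.4],[0,0,-0.4],[0,0,-0.4],[0,0,-0.4],[0,0,-0.3],[0,0,-0.2],[0,0,0]],"angular":[[0,0,0],[0,0,0],[0,0,0],[0,0,0],[0,0,0],[0,0,0],[0,0,0],[0,0,0],[0,0,0]],"jaw":[0,0,0,0,0,0,0,0,0]}'
python3 - <<'E'
from h import *
np.set_printoptions(precision=4,suppress=True)
s=manip.state()
M=R.from_quat(np.roll(s['tool_rot'],-1)).as_matrix()
E=s['tool_pos']-.005*M[:,1]+.095*M[:,0]; print(E,s['gripper_width']); Q=[E-k*M[:,0] for k in (0,.05,.095,.115,.17)]
crop('side',100,180,170,160,4,'s20',pts=Q)
crop('top',60,150,150,120,4,'t20',pts=Q)
E
```

```text
time: 39.45
tool_pos: [0.4505, 0.5201, 0.1228]
tool_rot: [0.7, -0.155, 0.691, -0.094]
contact_force: [-0.2, -0.1, 0.0]
gripper_width: 0.217
[0.4537 0.4826 0.0355] 0.21676625100319574
```

View pics/s20.png

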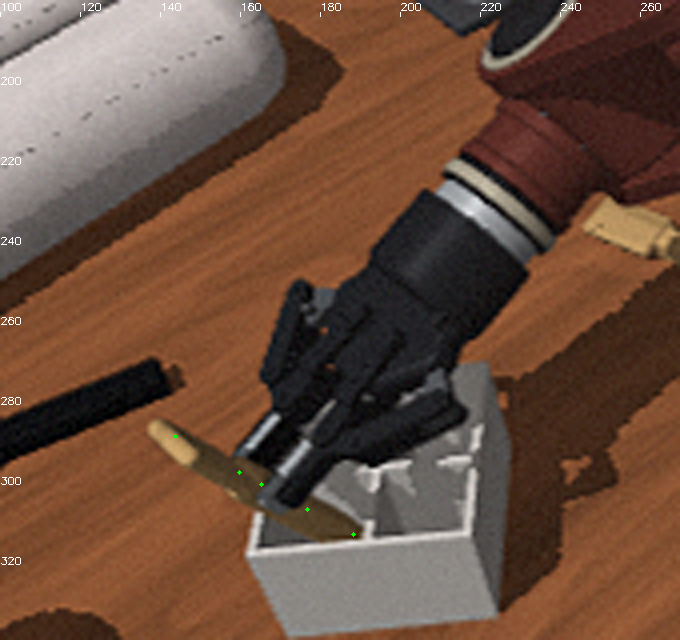

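View pics/t20.png

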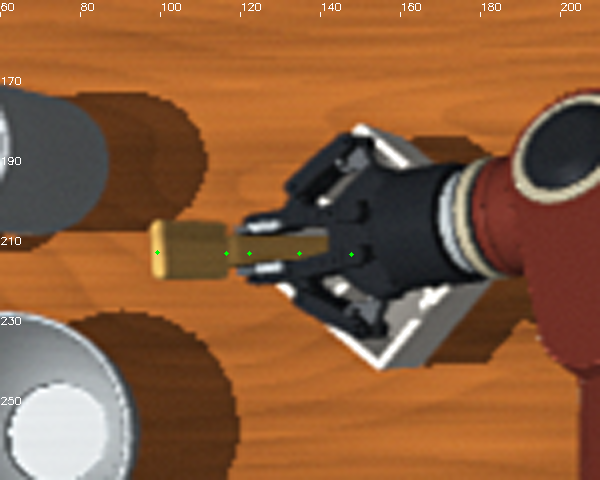

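```bash
python3 -m jog '{"offset":[[0,-0.04,-0.1],[0,-0.04,-0.1],[0,0,0],[0,0,0],[0,0,0],[0,0,0],[0,0,0]],"angular":[[0,0,0],[0,0,0],[0,0,0],[0,0,0],[0,0,0],[0,0,0],[0,0,0]],"jaw":[0,0,0,32,32,32,32]}'
python3 - <<'E'
from h import *
c=np.array([.4567,.4524]); 
for s,n in(('side',(100,180,170,160,4,'s21')),('top',(60,150,150,120,4,'t21'))):
    crop(s,*n,pts=[[.4528,.4918,.085],[.4528,.4918,.004]])
E
```

```text
time: 40.25
tool_pos: [0.4514, 0.5164, 0.115]
tool_rot: [0.701, -0.154, 0.69, -0.094]
contact_force: [-0.3, -0.4, -1.4]
gripper_width: 0.378
```

View pics/s21.png

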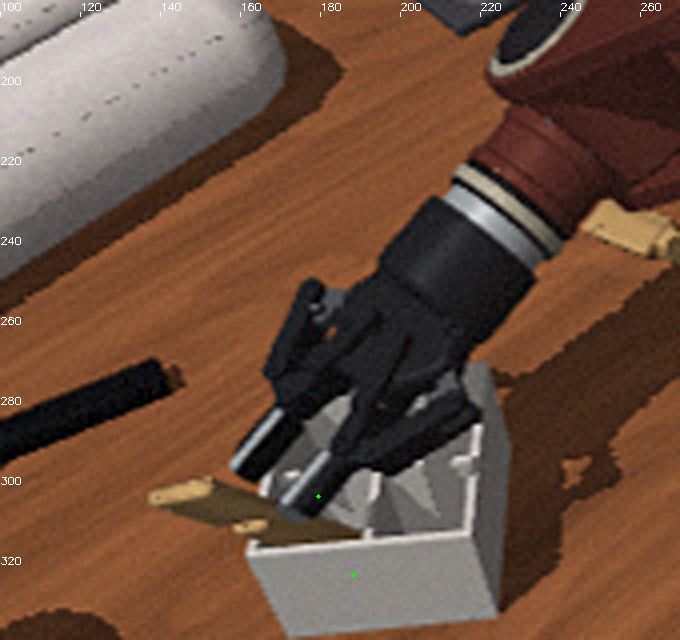

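View pics/t21.png

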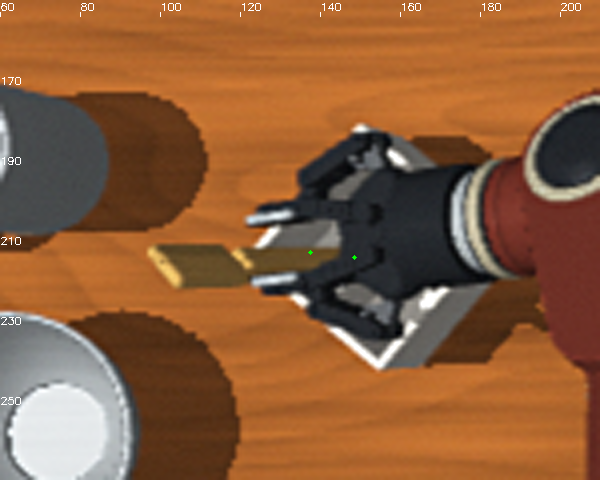

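```bash
python3 -m jog '{"offset":[[0.02,-0.2,0.07],[0.03,-0.37,0.14],[0.03,-0.47,0.17],[0.03,-0.47,0.17],[0.03,-0.47,0.17],[0.03,-0.37,0.14]],"angular":[[0,0,0],[0,0,0],[0,0,0],[0,0,0],[0,0,0],[0,0,0]],"jaw":[36,36,36,36,36,36]}'
python3 -m jog '{"offset":[[0.075,-0.35,0.16],[0.075,-0.35,0.16],[0.075,-0.35,0.16],[0.075,-0.35,0.16],[0.075,-0.35,0.16],[0.075,-0.35,0.16],[0.075,-0.35,0.16],[0.075,-0.35,0.16],[0.075,-0.35,0.16],[0.075,-0.35,0.16],[0.075,-0.35,0.1],[0.075,-0.35,0]],"angular":[[-0.97,-0.085,0],[-0.97,-0.085,0],[-0.97,-0.085,0],[-0.97,-0.085,0],[-0.97,-0.085,0],[-0.97,-0.085,0],[-0.97,-0.085,0],[-0.97,-0.085,0],[-0.97,-0.085,0],[-0.97,-0.085,0],[-0.97,-0.085,0],[-0.97,-0.085,0]],"jaw":[36,36,36,36,36,36,36,36,36,36,36,36]}'
python3 - <<'E'
from h import *
np.set_printoptions(precision=4,suppress=True)
s=manip.state(); print(s['tool_pos'],s['joint_pos'],s['gripper_width'])
M=R.from_quat(np.roll(s['tool_rot'],-1)).as_matrix(); print(M)
im=manip.grab_frame('top'); cv2.imwrite('pics/t22f.png',im)
crop('side',100,150,220,180,3,'s22')
crop('top',80,130,230,140,3,'t22',im=im)
E
```

```text
time: 40.95
tool_pos: [0.4601, 0.3973, 0.1587]
tool_rot: [0.701, -0.154, 0.69, -0.094]
contact_force: [0.4, 0.4, -0.1]
gripper_width: 0.422
time: 42.15
tool_pos: [0.5054, 0.1876, 0.245]
tool_rot: [-0.52, 0.522, -0.474, 0.481]
contact_force: [-0.0, -1.1, -0.8]
gripper_width: 0.422
[0.5054 0.1876 0.245 ] [ 0.2227 -0.1626  1.7971 -0.0101  1.5042  0.1371] 0.4220916784205479
[[ 0.0862  0.005   0.9963]
 [-0.9962 -0.0092  0.0862]
 [ 0.0096 -0.9999  0.0042]]
```

View pics/s22.png

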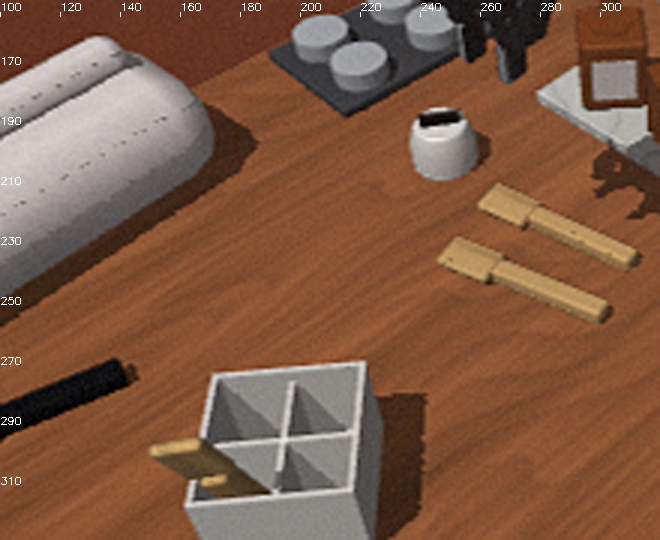

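View pics/t22.png

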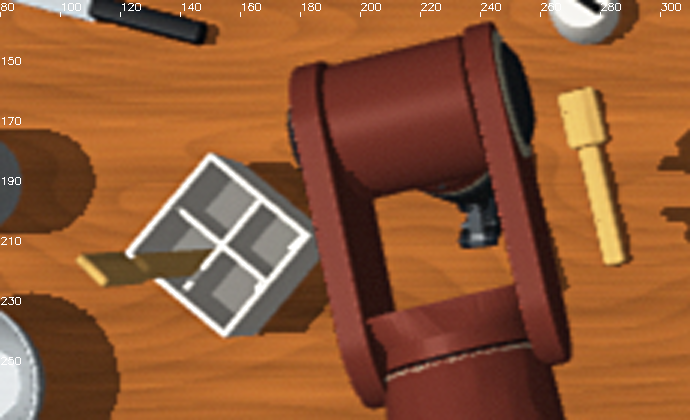

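```bash
python3 -m jog '{"offset":[[0,0.14,-0.2],[0,0,-0.2],[0,0,-0.2],[0,0,-0.2],[0,0,-0.2],[0,0,-0.2],[0,0,-0.2],[0,0,-0.2],[0,0,-0.2],[0,0,-0.2],[0,0,-0.2],[0,0,-0.2]],"angular":[[0,0,-1],[0,0,-1],[0,0,-1],[0,0,-1],[0,0,-1],[0,0,-1],[0,0,-1],[0,0,-1],[0,0,-1],[0,0,-1],[0,0,-1],[0,0,-1]],"jaw":[36,36,36,36,36,36,36,36,36,36,36,36]}'
python3 -m jog '{"offset":[[0,0,-0.2],[0,0,-0.3],[0,0,-0.3],[0,0,0],[0,0,0]],"angular":[[0,0,-1],[0,0,-0.1],[0,0,0],[0,0,0],[0,0,0]],"jaw":[36,36,36,36,36]}'
python3 - <<'E'
from h import *
np.set_printoptions(precision=4,suppress=True)
s=manip.state(); print(s['tool_pos'],s['joint_pos'],s['gripper_width'])
M=R.from_quat(np.roll(s['tool_rot'],-1)).as_matrix(); print(M)
t=s['tool_pos'];t[2]=.009
P=[t-k*M[:,0]*np.array([1,1,0]) for k in (-.095,0,.075)]
crop('side',200,150,140,120,5,'s23',pts=P)
crop('top',150,130,170,140,4,'t23',pts=P)
E
```

```text
time: 43.45
tool_pos: [0.5041, 0.1957, 0.1221]
tool_rot: [-0.137, 0.141, -0.693, 0.693]
contact_force: [0.7, -0.9, 0.3]
gripper_width: 0.417
time: 43.95
tool_pos: [0.5043, 0.1957, 0.082]
tool_rot: [-0.099, 0.104, -0.699, 0.701]
contact_force: [-0.2, -0.1, 0.4]
gripper_width: 0.418
[0.5043 0.1957 0.082 ] [ 0.2334 -0.0001  1.928  -0.0017  1.2211  1.5175] 0.41757358893573276
[[-0.959  -0.0068  0.2833]
 [-0.2833 -0.0032 -0.959 ]
 [ 0.0075 -1.      0.0012]]
```

View pics/s23.png

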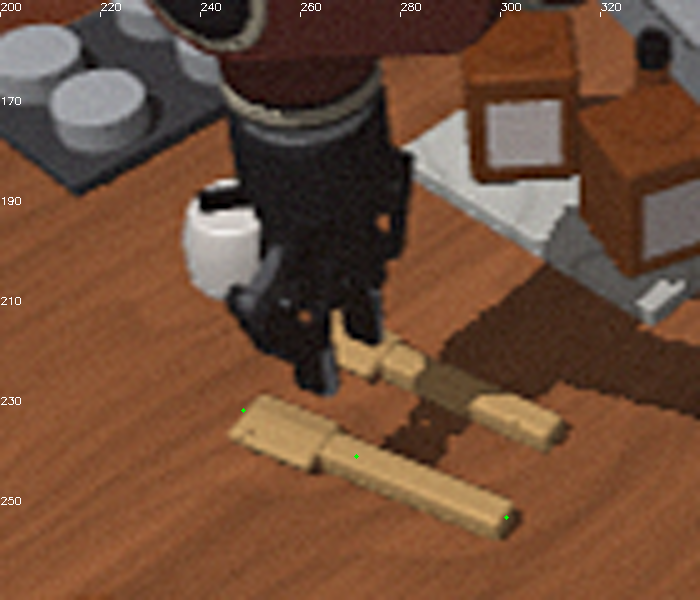

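View pics/t23.png

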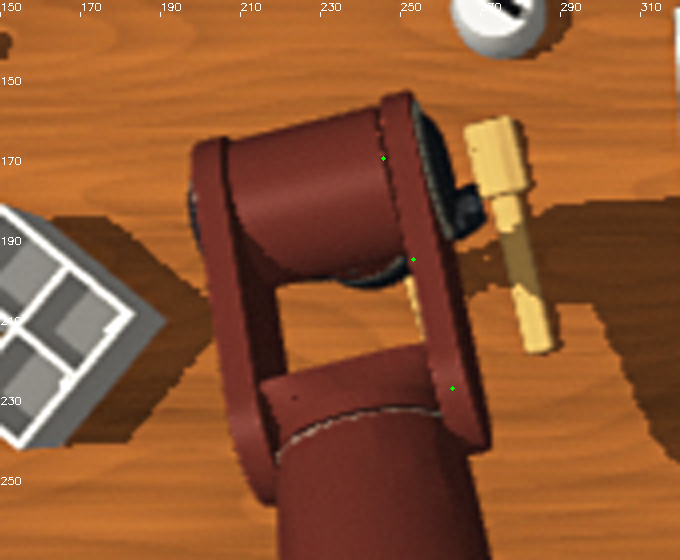

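```bash
python3 -m jog '{"offset":[[0,0,-0.3],[0,0,-0.4],[0,0,-0.4],[0,0,-0.3],[0,0,-0.14],[0,0,0],[0,0,0],[0,0,0],[0,0,0],[0,0,0],[0,0,0],[0,0,0]],"angular":[[0,0,0],[0,0,0],[0,0,0],[0,0,0],[0,0,0],[0,0,0],[0,0,0],[0,0,0],[0,0,0],[0,0,0],[0,0,0],[0,0,0]],"jaw":[36,36,36,36,36,36,0,0,0,0,0,0]}'
```

```text
time: 45.25
tool_pos: [0.5056, 0.196, 0.0067]
tool_rot: [-0.1, 0.102, -0.699, 0.701]
contact_force: [-0.3, 0.4, 5.4]
gripper_width: 0.209
```

```bash
python3 -m jog '{"offset":[[0,0,0.2],[0,0,0.4],[0,0,0.6],[0,0,0.7],[0,0,0.7],[0,0,0.7],[0,0,0.7],[0,0,0.6],[0,0,0.2]],"angular":[[0,0,0],[0,0,0],[0,0,0],[0,0,0],[0,0,0],[0,0,0],[0,0,0],[0,0,0],[0,0,0]],"jaw":[0,0,0,0,0,0,0,0,0]}'
python3 -m jog '{"offset":[[0,0.1,0],[0,0.2,0],[0,0.24,0],[0,0.24,0],[0,0.24,0],[0,0.24,0],[0,0.24,0],[0,0.24,0],[0,0.24,0],[0,0.24,0],[0,0.24,0],[0,0.24,0]],"angular":[[0,0,1],[0,0,1],[0,0,1],[0,0,1],[0,0,1],[0,0,1],[0,0,1],[0,0,1],[0,0,1],[0,0,1],[0,0,1],[0,0,1]],"jaw":[0,0,0,0,0,0,0,0,0,0,0,0]}'
python3 -m jog '{"offset":[[-0.02,0.24,0],[-0.02,0.25,0],[-0.02,0.25,0],[-0.02,0.25,0],[-0.02,0.25,0],[-0.02,0.25,0],[-0.02,0.25,0],[-0.02,0.25,0],[-0.02,0.25,0],[-0.02,0.25,0],[-0.02,0.25,0],[-0.02,0.25,0]],"angular":[[0,0,1],[0.97,0.085,0.1],[1,0.09,0],[1,0.09,0],[1,0.09,0],[1,0.09,0],[1,0.09,0],[1,0.09,0],[1,0.09,0],[1,0.09,0],[1,0.09,0],[1,0.09,0]],"jaw":[0,0,0,0,0,0,0,0,0,0,0,0]}'
python3 - <<'E'
from h import *
np.set_printoptions(precision=4,suppress=True)
s=manip.state(); print(s['joint_pos'],s['gripper_width'])
M=R.from_quat(np.roll(s['tool_rot'],-1)).as_matrix(); print(M)
E=s['tool_pos']-.005*M[:,1]+.095*M[:,0]; print('E',E); Q=[E-k*M[:,0] for k in (0,.05,.095,.115,.17)]
crop('top',60,120,180,150,4,'t24',pts=Q+[[.4961,.4563,.085]])
crop('side',100,180,200,160,4,'s24',pts=Q+[[.4961,.4563,.085]])
E
```

```text
time: 46.15
tool_pos: [0.5061, 0.1962, 0.2501]
tool_rot: [-0.101, 0.101, -0.699, 0.701]
contact_force: [1.0, -0.1, -0.7]
gripper_width: 0.214
time: 47.35
tool_pos: [0.5039, 0.3309, 0.2437]
tool_rot: [-0.492, 0.496, -0.504, 0.507]
contact_force: [-0.5, -0.5, -0.6]
gripper_width: 0.215
time: 48.55
tool_pos: [0.4923, 0.4802, 0.2442]
tool_rot: [0.696, -0.178, 0.686, -0.117]
contact_force: [-0.1, -0.2, -1.7]
gripper_width: 0.212
[ 0.2813  0.0489  1.8843  1.2284  1.2571 -0.2627] 0.21171264157902792
[[ 0.0322 -0.0803  0.9962]
 [-0.4068  0.9094  0.0865]
 [-0.913  -0.408  -0.0033]]
E [0.4957 0.437  0.1595]
```

View pics/t24.png

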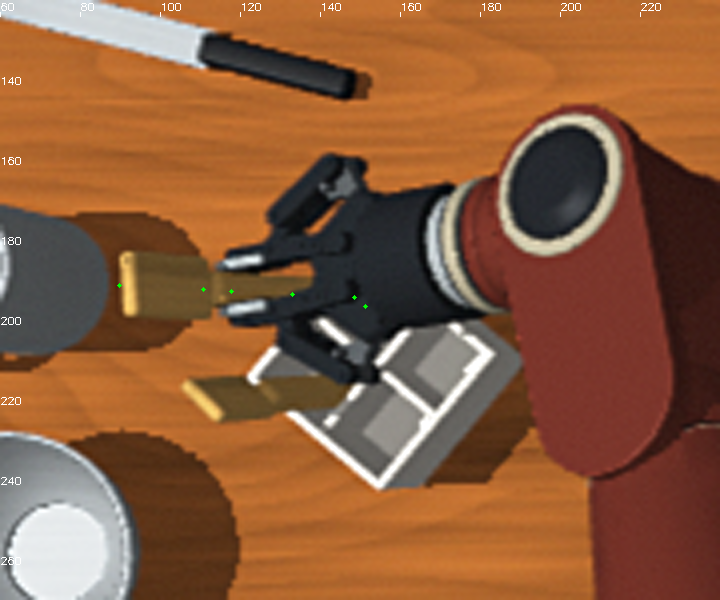

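View pics/s24.png

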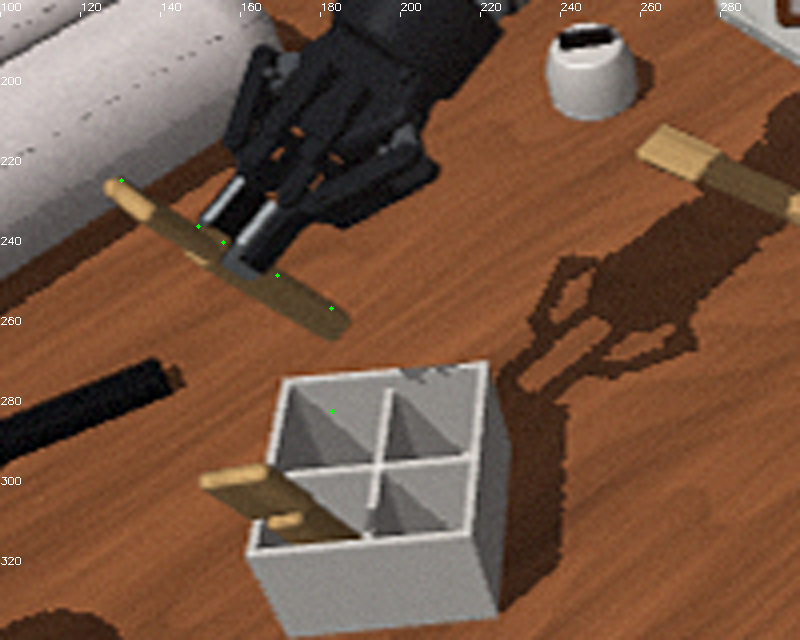

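```bash
python3 -m jog '{"offset":[[0.03,0.08,0],[0,0,-0.3],[0,0,-0.4],[0,0,-0.4],[0,0,-0.4],[0,0,-0.4],[0,0,-0.3],[0,0,-0.2],[0,0,0]],"angular":[[0.7,0.06,0],[0,0,0],[0,0,0],[0,0,0],[0,0,0],[0,0,0],[0,0,0],[0,0,0],[0,0,0]],"jaw":[0,0,0,0,0,0,0,0,0]}'
python3 - <<'E'
from h import *
np.set_printoptions(precision=4,suppress=True)
s=manip.state()
M=R.from_quat(np.roll(s['tool_rot'],-1)).as_matrix()
E=s['tool_pos']-.005*M[:,1]+.1*M[:,0]; print(E,s['gripper_width']); Q=[E-k*M[:,0] for k in (0,.05,.095,.115,.17)]
crop('side',100,180,170,160,4,'s25',pts=Q)
crop('top',60,150,150,120,4,'t25',pts=Q)
E
```

```text
time: 49.55
tool_pos: [0.4934, 0.4841, 0.1238]
tool_rot: [0.7, -0.155, 0.691, -0.093]
contact_force: [0.2, -0.6, -1.6]
gripper_width: 0.214
[0.4965 0.4451 0.0317] 0.21400228672153807
```

View pics/s25.png

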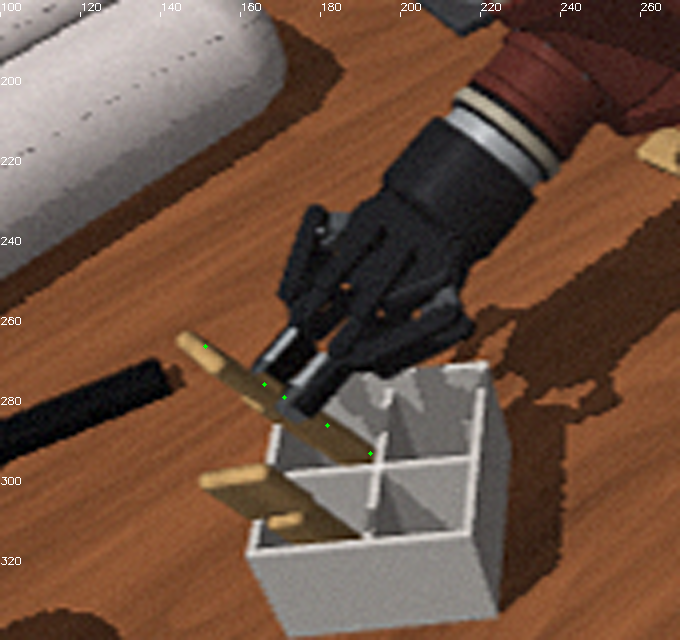

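View pics/t25.png

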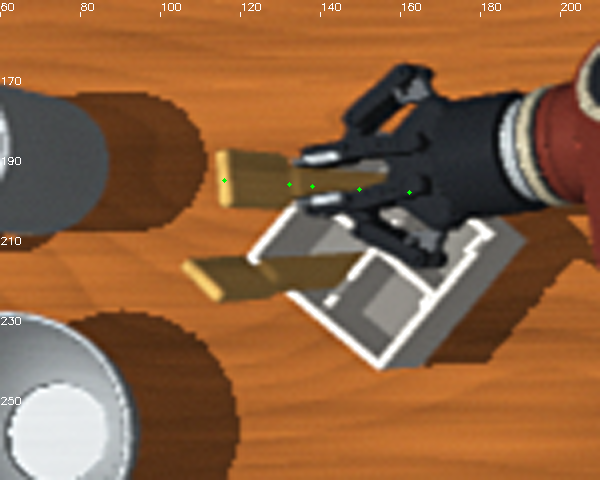

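```bash
python3 -m jog '{"offset":[[0,-0.03,-0.1],[0,-0.03,-0.1],[0,0,0],[0,0,0],[0,0,0],[0,0,0],[0.02,-0.2,0.07],[0.03,-0.37,0.14],[0.03,-0.47,0.17],[0.03,-0.47,0.17],[0.03,-0.47,0.17],[0.03,-0.37,0.14]],"angular":[[0,0,0],[0,0,0],[0,0,0],[0,0,0],[0,0,0],[0,0,0],[0,0,0],[0,0,0],[0,0,0],[0,0,0],[0,0,0],[0,0,0]],"jaw":[0,0,32,32,32,32,34,36,36,36,36,36]}'
python3 - <<'E'
from h import *
np.set_printoptions(precision=4,suppress=True)
s=manip.state(); print(s['joint_pos'],s['tool_pos'])
M=R.from_quat(np.roll(s['tool_rot'],-1)).as_matrix(); print(M)
im=manip.grab_frame('top'); cv2.imwrite('pics/t26f.png',im)
crop('side',100,170,220,170,3,'s26')
crop('top',80,130,250,140,3,'t26',im=im)
E
```

```text
time: 50.85
tool_pos: [0.5032, 0.3622, 0.1598]
tool_rot: [0.701, -0.153, 0.69, -0.093]
contact_force: [0.9, 0.5, 0.7]
gripper_width: 0.419
[ 0.05    0.1498  1.9789  1.2528  1.4183 -0.5397] [0.5032 0.3622 0.1598]
[[ 0.0295 -0.0817  0.9962]
 [-0.3414  0.9359  0.0868]
 [-0.9395 -0.3426 -0.0003]]
```

View pics/s26.png

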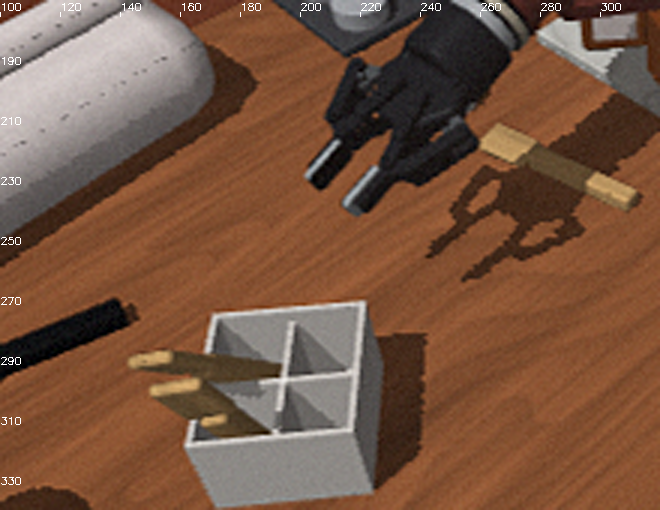

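View pics/t26.png

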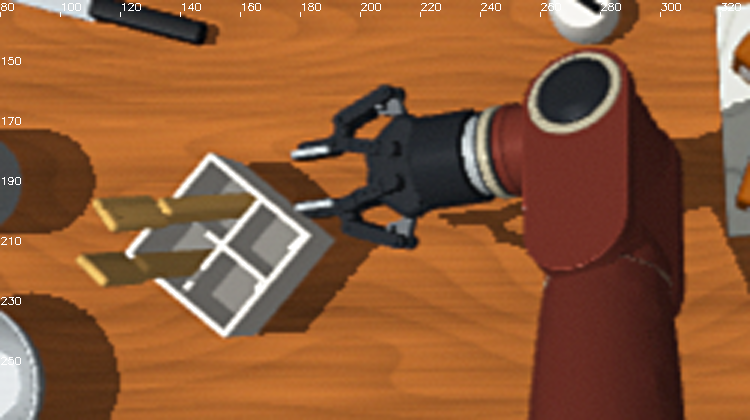

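```bash
python3 -m jog '{"offset":[[0.05,-0.38,0.16],[0.05,-0.4,0.16],[0.05,-0.4,0.16],[0.05,-0.4,0.16],[0.05,-0.4,0.16],[0.05,-0.4,0.16],[0.05,-0.4,0.16],[0.05,-0.4,0.16],[0.05,-0.4,0.16],[0.05,-0.4,0.16],[0.05,-0.4,0.1],[0.05,-0.35,0]],"angular":[[-0.97,-0.085,0],[-0.97,-0.085,0],[-0.97,-0.085,0],[-0.97,-0.085,0],[-0.97,-0.085,0],[-0.97,-0.085,0],[-0.97,-0.085,0],[-0.97,-0.085,0],[-0.97,-0.085,0],[-0.97,-0.085,0],[-0.97,-0.085,0],[-0.97,-0.085,0]],"jaw":[36,36,36,36,36,36,36,36,36,36,36,36]}'
python3 -m jog '{"offset":[[0,0,-0.2],[0,0,-0.2],[0,0,-0.2],[0,0,-0.2],[0,0,-0.2],[0,0,-0.2],[0,0,-0.2],[0,0,-0.2],[0,0,-0.2],[0,0,-0.2],[0,0,-0.2],[0,0,-0.2]],"angular":[[0,0,-1],[0,0,-1],[0,0,-1],[0,0,-1],[0,0,-1],[0,0,-1],[0,0,-1],[0,0,-1],[0,0,-1],[0,0,-1],[0,0,-1],[0,0,-1]],"jaw":[36,36,36,36,36,36,36,36,36,36,36,36]}'
python3 -m jog '{"offset":[[0,0,-0.2],[0,0,-0.3],[0,0,-0.3],[0,0,0],[0,0,0]],"angular":[[0,0,-1],[0,0,-0.77],[0,0,0],[0,0,0],[0,0,0]],"jaw":[36,36,36,36,36]}'
python3 - <<'E'
from h import *
np.set_printoptions(precision=4,suppress=True)
s=manip.state(); print(s['tool_pos'],s['joint_pos'],s['gripper_width'])
M=R.from_quat(np.roll(s['tool_rot'],-1)).as_matrix(); print(M)
t=s['tool_pos'];t[2]=.009
P=[t-k*M[:,0]*np.array([1,1,0]) for k in (-.097,0,.073)]
crop('side',200,130,160,120,5,'s27',pts=P)
crop('top',150,130,170,140,4,'t27',pts=P,im=cv2.imread('pics/t26f.png'))
E
```

```text
time: 52.15
tool_pos: [0.5334, 0.1269, 0.2455]
tool_rot: [-0.52, 0.522, -0.476, 0.48]
contact_force: [0.4, 0.2, 0.4]
gripper_width: 0.419
time: 53.35
tool_pos: [0.5324, 0.1278, 0.1231]
tool_rot: [0.138, -0.141, 0.694, -0.693]
contact_force: [0.4, 0.2, 0.2]
gripper_width: 0.425
time: 53.85
tool_pos: [0.5324, 0.1275, 0.0833]
tool_rot: [0.075, -0.078, 0.703, -0.703]
contact_force: [0.4, 0.2, 0.2]
gripper_width: 0.423
[0.5324 0.1275 0.0833] [0.0988 0.011  1.9144 0.0006 1.2199 1.4528] 0.4228184842476296
[[-0.9766 -0.0038  0.2148]
 [-0.2148  0.0002 -0.9766]
 [ 0.0037 -1.     -0.001 ]]
```

View pics/s27.png

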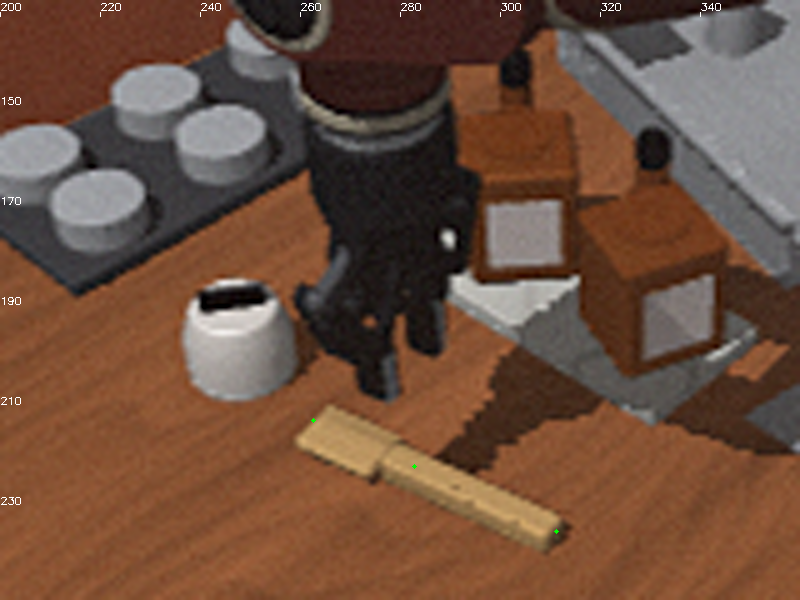

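View pics/t27.png

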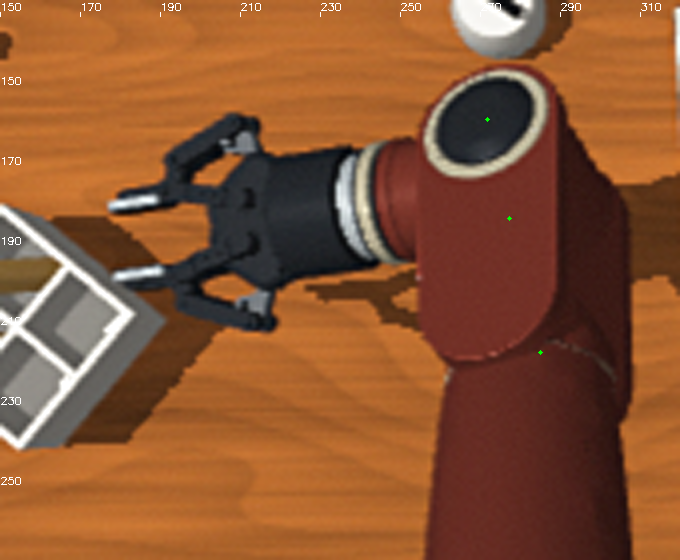

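```bash
python3 -m jog '{"offset":[[0,-0.02,-0.3],[0,-0.02,-0.4],[0,0,-0.4],[0,0,-0.3],[0,0,-0.15],[0,0,0],[0,0,0],[0,0,0],[0,0,0],[0,0,0],[0,0,0],[0,0,0]],"angular":[[0,0,0],[0,0,0],[0,0,0],[0,0,0],[0,0,0],[0,0,0],[0,0,0],[0,0,0],[0,0,0],[0,0,0],[0,0,0],[0,0,0]],"jaw":[36,36,36,36,36,36,0,0,0,0,0,0]}'
```

```text
time: 55.1
tool_pos: [0.5336, 0.1254, 0.0072]
tool_rot: [0.076, -0.076, 0.703, -0.703]
contact_force: [-0.1, -0.3, 5.9]
gripper_width: 0.212
```

```bash
python3 -m jog '{"offset":[[0,0,0.2],[0,0,0.4],[0,0,0.6],[0,0,0.7],[0,0,0.7],[0,0,0.7],[0,0,0.7],[0,0,0.6],[0,0,0.2]],"angular":[[0,0,0],[0,0,0],[0,0,0],[0,0,0],[0,0,0],[0,0,0],[0,0,0],[0,0,0],[0,0,0]],"jaw":[0,0,0,0,0,0,0,0,0]}'
python3 -m jog '{"offset":[[-0.05,0.1,0],[-0.1,0.2,0],[-0.1,0.3,0],[-0.1,0.3,0],[-0.1,0.3,0],[-0.1,0.3,0],[-0.1,0.3,0],[-0.1,0.3,0],[-0.1,0.3,0],[-0.1,0.3,0],[-0.1,0.3,0],[-0.1,0.3,0]],"angular":[[0,0,1],[0,0,1],[0,0,1],[0,0,1],[0,0,1],[0,0,1],[0,0,1],[0,0,1],[0,0,1],[0,0,1],[0,0,1],[0,0,1]],"jaw":[0,0,0,0,0,0,0,0,0,0,0,0]}'
python3 -m jog '{"offset":[[-0.1,0.3,0],[-0.1,0.3,0],[-0.1,0.3,0],[-0.1,0.3,0],[-0.1,0.3,0],[-0.1,0.3,0],[-0.1,0.3,0],[-0.1,0.3,0],[-0.1,0.3,0],[-0.1,0.3,0],[-0.1,0.3,0],[-0.1,0.3,0]],"angular":[[0,0,1],[0.9,0.08,0.75],[1,0.09,0],[1,0.09,0],[1,0.09,0],[1,0.09,0],[1,0.09,0],[1,0.09,0],[1,0.09,0],[1,0.09,0],[1,0.09,0],[1,0.09,0]],"jaw":[0,0,0,0,0,0,0,0,0,0,0,0]}'
python3 - <<'E'
from h import *
np.set_printoptions(precision=4,suppress=True)
s=manip.state(); print(s['joint_pos'],s['gripper_width'])
M=R.from_quat(np.roll(s['tool_rot'],-1)).as_matrix(); print(M)
E=s['tool_pos']-.005*M[:,1]+.098*M[:,0]; print('E',E); Q=[E-k*M[:,0] for k in (0,.05,.095,.115,.17)]
crop('top',60,120,180,150,4,'t28',pts=Q+[[.4173,.4485,.085]])
crop('side',100,180,200,160,4,'s28',pts=Q+[[.4173,.4485,.085]])
E
```

```text
time: 56.0
tool_pos: [0.5341, 0.1255, 0.2507]
tool_rot: [0.077, -0.075, 0.703, -0.703]
contact_force: [1.8, -0.5, -0.1]
gripper_width: 0.208
time: 57.2
tool_pos: [0.4742, 0.2906, 0.2444]
tool_rot: [-0.474, 0.478, -0.523, 0.523]
contact_force: [0.2, -1.0, -0.9]
gripper_width: 0.213
time: 58.4
tool_pos: [0.4146, 0.4703, 0.2449]
tool_rot: [0.694, -0.181, 0.687, -0.117]
contact_force: [-0.0, 0.7, -0.6]
gripper_width: 0.21
[ 0.3066 -0.1307  2.0548  1.2261  1.2422 -0.2403] 0.21032175528254582
[[ 0.0294 -0.0857  0.9959]
 [-0.4108  0.9073  0.0902]
 [-0.9113 -0.4117 -0.0085]]
E [0.4179 0.4255 0.1576]
```

View pics/t28.png

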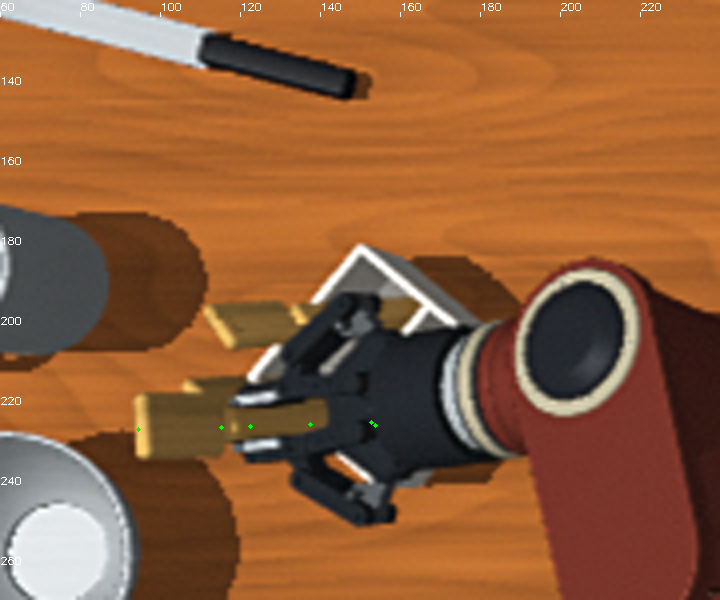

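View pics/s28.png

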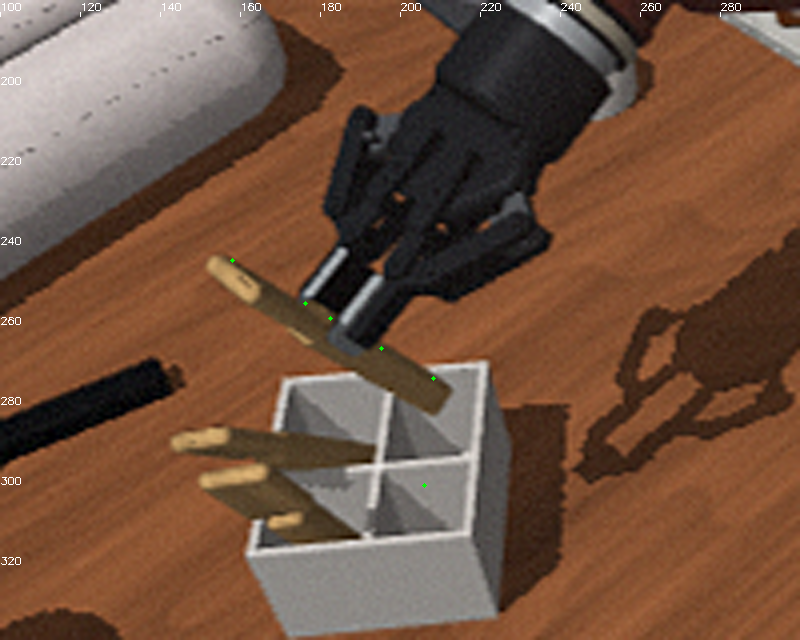

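```bash
python3 -m jog '{"offset":[[-0.1,0.1,0],[0,0,-0.3],[0,0,-0.4],[0,0,-0.4],[0,0,-0.4],[0,0,-0.4],[0,0,-0.3],[0,0,-0.2],[0,0,0]],"angular":[[0.72,0.06,0],[0,0,0],[0,0,0],[0,0,0],[0,0,0],[0,0,0],[0,0,0],[0,0,0],[0,0,0]],"jaw":[0,0,0,0,0,0,0,0,0]}'
python3 - <<'E'
from h import *
np.set_printoptions(precision=4,suppress=True)
s=manip.state()
M=R.from_quat(np.roll(s['tool_rot'],-1)).as_matrix()
E=s['tool_pos']-.005*M[:,1]+.1*M[:,0]; print(E,s['gripper_width']); Q=[E-k*M[:,0] for k in (0,.05,.095,.115,.17)]
crop('side',100,180,170,160,4,'s29',pts=Q)
crop('top',60,150,150,120,4,'t29',pts=Q)
E
```

```text
time: 59.4
tool_pos: [0.4097, 0.475, 0.1248]
tool_rot: [0.698, -0.157, 0.693, -0.092]
contact_force: [-0.4, -0.6, 0.0]
gripper_width: 0.214
[0.4125 0.4358 0.0327] 0.21353316839750766
```

View pics/s29.png

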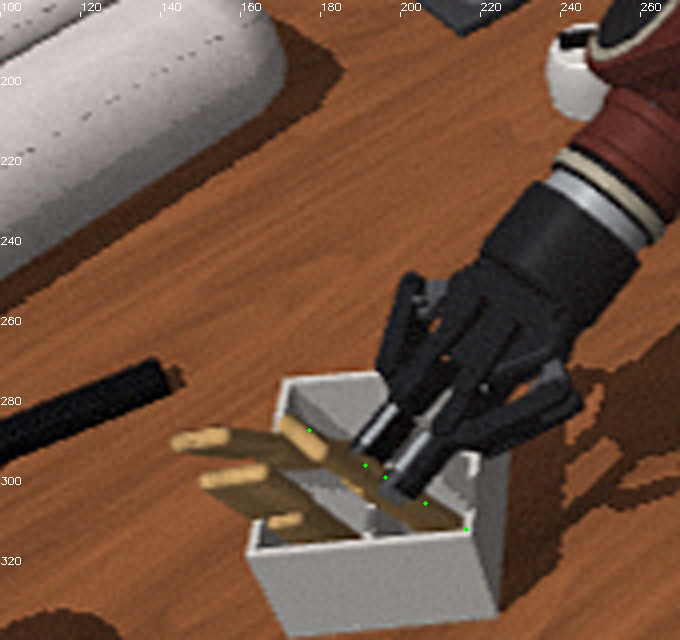

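View pics/t29.png

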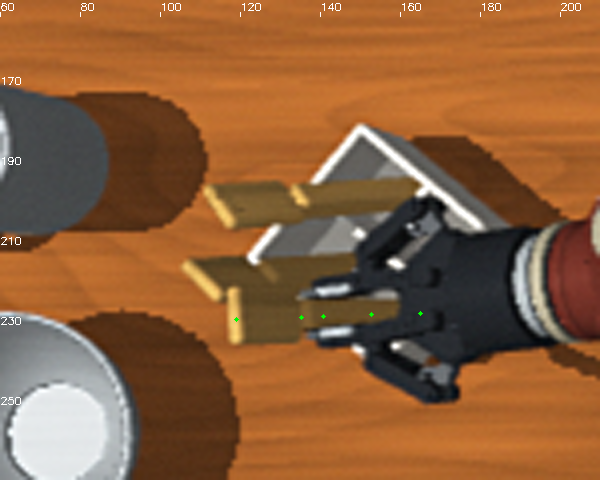

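```bash
python3 -m jog '{"offset":[[0,-0.03,-0.1],[0,-0.03,-0.1],[0,0,0],[0,0,0],[0,0,0],[0,0,0],[0.02,-0.2,0.07],[0.03,-0.37,0.14],[0.03,-0.47,0.17],[0.03,-0.47,0.17],[0.03,-0.47,0.17],[0.03,-0.37,0.14]],"angular":[[0,0,0],[0,0,0],[0,0,0],[0,0,0],[0,0,0],[0,0,0],[0,0,0],[0,0,0],[0,0,0],[0,0,0],[0,0,0],[0,0,0]],"jaw":[0,0,30,30,30,30,32,36,36,36,36,36]}'
python3 -m jog '{"offset":[[0,0,0.3],[0,0,0.5],[0,0,0.5],[0,0,0],[0,0,0]],"angular":[[0,0,0],[0,0,0],[0,0,0],[0,0,0],[0,0,0]],"jaw":[36,36,36,36,36]}'
python3 - <<'E'
from h import *
np.set_printoptions(precision=4,suppress=True)
crop('side',100,140,260,180,3,'s30')
im=manip.grab_frame('top'); cv2.imwrite('pics/t30f.png',im)
crop('top',80,130,250,140,3,'t30',im=im)
E
```

```text
time: 60.7
tool_pos: [0.419, 0.3533, 0.1601]
tool_rot: [0.699, -0.156, 0.692, -0.092]
contact_force: [0.6, 1.0, 0.4]
gripper_width: 0.425
time: 61.2
tool_pos: [0.4189, 0.3544, 0.2247]
tool_rot: [0.7, -0.156, 0.691, -0.092]
contact_force: [-0.2, 1.0, 0.1]
gripper_width: 0.419
```

View pics/s30.png

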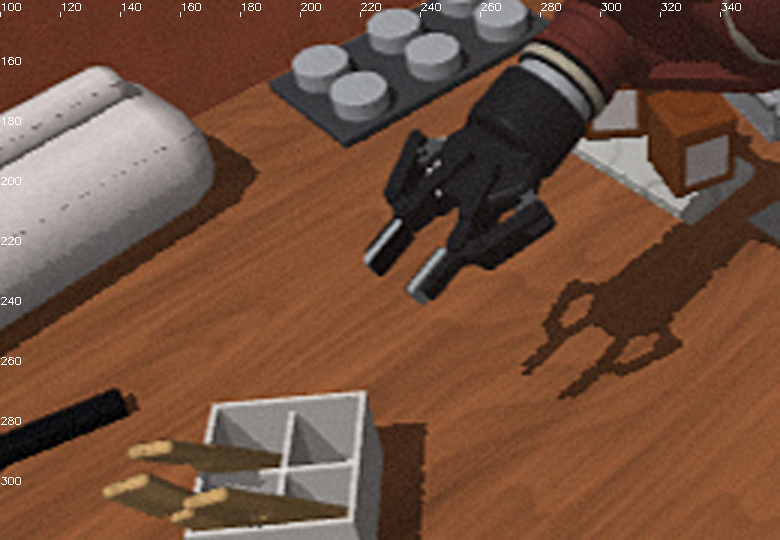

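View pics/t30f.png

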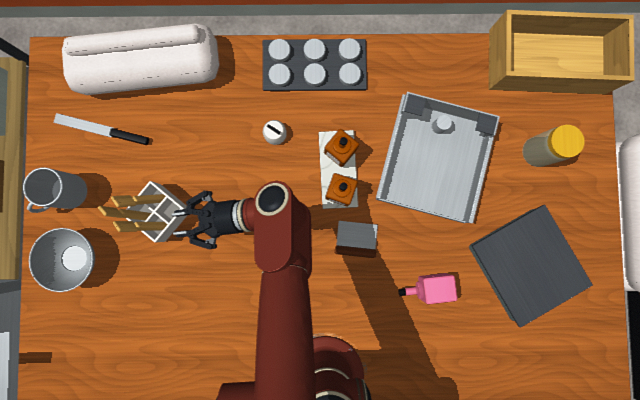

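```bash
python3 - <<'E'
from h import *
crop('side',125,270,110,80,7,'s31')
crop('top',90,170,110,80,7,'t31')
E
```

```text
(no output)
```

View pics/s31.png

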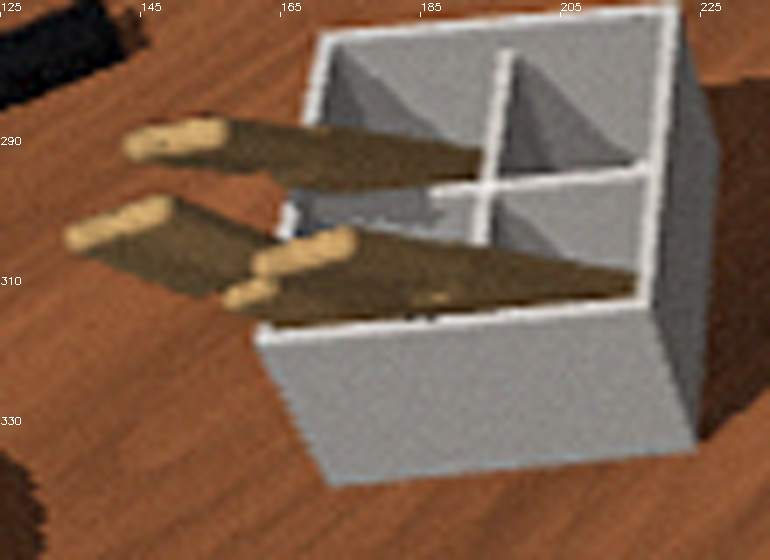

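View pics/t31.png

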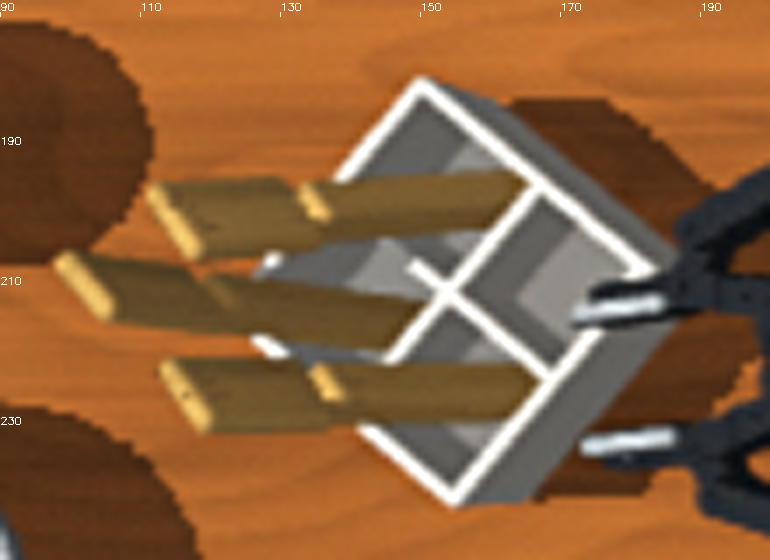

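```bash
python3 - <<'E'
from h import *
X=tri([(141.4,301.2),(149.5,289.4),(168.1,305.4)],[(101.5,210.2),(114.6,201.2),(116.2,226.1)])+[0,0,.004]
print(X.round(3)); print('lean if end on floor (deg):',np.rad2deg(np.arccos(np.clip((X[:,2]-.009)/.17,-1,1))).round(1))
c=[(.4528,.4918),(.4961,.4563),(.4173,.4485)]
for x,k in zip(X,c): h=np.sqrt(max(0,.17**2-(x[2]-.009)**2)); print('horiz',h,'tip off cell',np.round(x[:2]-k,3))
crop('side',270,110,90,110,5,'s32'); crop('top',300,110,80,110,5,'t32')
E
```

```text
[[0.457 0.553 0.161]
 [0.48  0.526 0.15 ]
 [0.417 0.52  0.152]]
lean if end on floor (deg): [26.7 34.1 33. ]
horiz 0.07630986161109801 tip off cell [0.004 0.061]
horiz 0.0954003137394052 tip off cell [-0.016  0.07 ]
horiz 0.09246709189782433 tip off cell [0.    0.071]
```

View pics/s32.png

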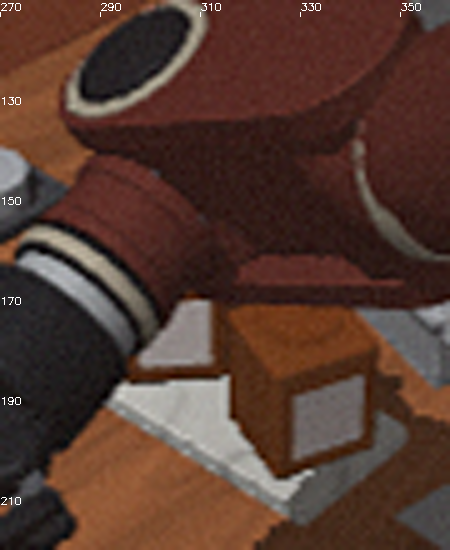

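View pics/t32.png

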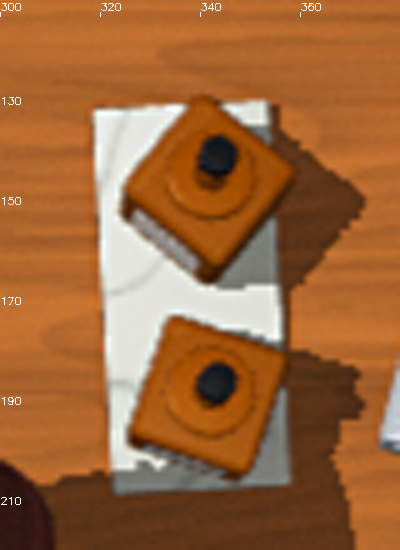

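```bash
python3 - <<'E'
from h import *
P=at('top',[(342.9,140.8),(342.6,186.4)],.163); print((P-[.5728,-.047,0]).round(4))
s=manip.state(); print(s['time'],s['contact_force'])
im=manip.grab_frame('top'); a=cv2.imread('pics/t30f.png'); print(cv2.absdiff(im,a).max(2)[100:280,80:380].max())
manip.job_done()
E
```

```text
[[ 0.051  -0.0032  0.163 ]
 [-0.064  -0.0005  0.163 ]]
61.5 [-0.33794534 -0.54880429  0.16525903]
73
the job is handed in; nothing more can be done
```

I handed the job in at about 61.5 s of the 210 s. Every check of the goal I could make from the pictures was met. `job_done` gave no verdict.

- **Bottles:** I drew each one out by the neck from under its corner plate, lifted it, turned it upright and set it on the slab until the force reading showed contact. The last top-view measurement put them at +51 and −64 mm along the slab and within about 3 mm of its centre line. Both look upright in the pictures.
- **Paddles:** Three were present, and each stands handle-down in its own caddy cell, leaning out over the rim. Triangulating the blade tips gave leans of about 27°, 34° and 33°, against the 43° limit. That figure takes the handle ends as resting on the caddy floor, which I did not see directly.
- **Corrections:** My first grip on paddle one caught its blade shoulder (26 mm between the jaws), so I set it down and gripped it again lower on the handle.
- **Left alone:** The tin, scraper, timer and pink bottle look to be where they started, and at the end the gripper stands clear with almost no force on it.
- **Disagreements:** Heights triangulated from the two views came out about 4–6 mm low compared with the known heights, so I added 4 mm to the blade-tip heights. My last comparison of two top-view pictures taken with the arm still showed a largest pixel difference of 73. I handed in without finding out whether that was image noise or a small movement.

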